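# Set out distance sleeves in order of size on the pin rail

## Task

Set the four aluminium distance sleeves out for assembly: stand each one over its own pin on the dark rail, in order of size, the smallest on the pin next to the black knob and the largest on the pin farthest from it. Each sleeve must stand upright, flat on the rail with the pin inside its bore.

Things in the scene. Friction and masses are not known exactly. Their poses are not given: they have to be found in the camera images.
- sleeve_a_center (a point): the smallest of four plain bare-aluminium distance sleeves (short round tubes) standing upright on the bench: outer diameter 34 mm, height 30 mm, with a 24 mm bore right through it. The point is the sleeve's centre, on its axis, half-way up (15 mm over its underside); z along the axis, both ends alike
- sleeve_b_center (a point): the second smallest of four plain bare-aluminium distance sleeves (short round tubes) standing upright on the bench: outer diameter 40 mm, height 42 mm, with a 24 mm bore right through it. The point is the sleeve's centre, on its axis, half-way up (21 mm over its underside); z along the axis, both ends alike
- sleeve_c_center (a point): the second largest of four plain bare-aluminium distance sleeves (short round tubes) standing upright on the bench: outer diameter 46 mm, height 54 mm, with a 24 mm bore right through it. The point is the sleeve's centre, on its axis, half-way up (27 mm over its underside); z along the axis, both ends alike
- sleeve_d_center (a point): the largest of four plain bare-aluminium distance sleeves (short round tubes) standing upright on the bench: outer diameter 52 mm, height 66 mm, with a 24 mm bore right through it. The point is the sleeve's centre, on its axis, half-way up (33 mm over its underside); z along the axis, both ends alike
- pin_p: one of four identical upright steel pins in a row on the dark rail (the letter says nothing about its place in the row): 8 mm in diameter with a rounded tip, 25 mm tall; neighbouring pins are 75 mm apart. Origin: on the pin's axis at its foot, on the rail's top face, 12 mm above the bench; z up, y along the rail
- pin_q: one of four identical upright steel pins in a row on the dark rail (the letter says nothing about its place in the row): 8 mm in diameter with a rounded tip, 25 mm tall; neighbouring pins are 75 mm apart. Origin: on the pin's axis at its foot, on the rail's top face, 12 mm above the bench; z up, y along the rail
- pin_r: one of four identical upright steel pins in a row on the dark rail (the letter says nothing about its place in the row): 8 mm in diameter with a rounded tip, 25 mm tall; neighbouring pins are 75 mm apart. Origin: on the pin's axis at its foot, on the rail's top face, 12 mm above the bench; z up, y along the rail
- pin_s: one of four identical upright steel pins in a row on the dark rail (the letter says nothing about its place in the row): 8 mm in diameter with a rounded tip, 25 mm tall; neighbouring pins are 75 mm apart. Origin: on the pin's axis at its foot, on the rail's top face, 12 mm above the bench; z up, y along the rail
- knob_post: round black knob, 27 mm in diameter and 44 mm tall, standing at one end of the dark rail in line with the pins, 62 mm from the nearest pin (137, 212 and 287 mm from the others); the other end has only a flat 22 mm steel disc. Origin: centre of its foot, on the rail's top face, 12 mm above the bench; y along the rail.
- rail: the dark steel rail, fixed to the bench: a flat bar 392 mm long, 60 mm wide, 12 mm thick. Origin: centre of its underside; y along it, z up. Overhead, three power tools hang over the back of the bench, about 0.67 m ahead of the robot at y of about 0.07, 0.27 and 0.39 m, lower tips 0.39 m above the bench: cross from the sleeves to the rail nearer the robot than that
Things that resemble listed ones, but are neither listed nor needed, are in the scene too. What is shaped like the part that bears sleeve_c_center but pink is not meant.

How it is judged (in metres and radians):
At the end, for the whole second after the job is handed in: Counting from the black knob, the pins carry the smallest, second smallest, second largest and largest sleeve; each sleeve's axis is within 11 mm of its pin's, it is upright (within 0.12 rad), down on the rail (height within 5 mm), released and at rest ((horizontal distance between sleeve_a_center and pin_p below 0.011 m or horizontal distance between sleeve_a_center and pin_q below 0.011 m or horizontal distance between sleeve_a_center and pin_r below 0.011 m or horizontal distance between sleeve_a_center and pin_s below 0.011 m) and horizontal distance between sleeve_a_center and knob_post between 0.037 and 0.087 m and height (world z) of sleeve_a_center between 0.022 and 0.032 m and angle between each of sleeve_a_center, sleeve_b_center, sleeve_c_center, sleeve_d_center's own z axis and vertical below 0.12 rad and linear speed of each of sleeve_a, sleeve_b, sleeve_c, sleeve_d below 0.02 m/s and (horizontal distance between sleeve_b_center and pin_p below 0.011 m or horizontal distance between sleeve_b_center and pin_q below 0.011 m or horizontal distance between sleeve_b_center and pin_r below 0.011 m or horizontal distance between sleeve_b_center and pin_s below 0.011 m) and horizontal distance between sleeve_b_center and knob_post between 0.112 and 0.162 m and height (world z) of sleeve_b_center between 0.028 and 0.038 m and (horizontal distance between sleeve_c_center and pin_p below 0.011 m or horizontal distance between sleeve_c_center and pin_q below 0.011 m or horizontal distance between sleeve_c_center and pin_r below 0.011 m or horizontal distance between sleeve_c_center and pin_s below 0.011 m) and horizontal distance between sleeve_c_center and knob_post between 0.187 and 0.237 m and height (world z) of sleeve_c_center between 0.034 and 0.044 m and (horizontal distance between sleeve_d_center and pin_p below 0.011 m or horizontal distance between sleeve_d_center and pin_q below 0.011 m or horizontal distance between sleeve_d_center and pin_r below 0.011 m or horizontal distance between sleeve_d_center and pin_s below 0.011 m) and horizontal distance between sleeve_d_center and knob_post between 0.262 and 0.312 m and height (world z) of sleeve_d_center between 0.04 and 0.05 m); the robot touches nothing.
It also fails if it takes over 112 s, if anything falls off the work surface, if the arm or the gripper's body presses on something with over 40 N, if the wrist force passes 120 N, or if a joint passes its speed limit or range.

## Robot

A 6-joint arm with a two-finger parallel gripper is mounted at the origin on a cart in front of the work surface, level with it; the furniture and walls round the work are solid. World frame = base frame: x ahead of the robot, y to its left, z up, the work surface at z = 0. Lengths are in m, angles in degrees, forces in N, time in s.
With the tool pointing down it reaches from about 0.4 to 0.825 m from the base axis. Payload 7 kg.
Tool frame: the origin (TCP) lies at the very end of the fingers, on their centre line; the grasp point (between the pads) lies 19 mm behind it (ctrl.grip_depth is the z of the grasp point in the tool frame, in m); z points along the fingers, y is the direction in which the jaws open and shut (so a half turn about z gives the same grasp; the last joint's range is limited). The gripper opens to 88 mm and grips with 3 to 60 N. Pads are 19 mm wide; open, the fingers measure 130 mm over their backs; the gripper's body (78 mm by 193 mm) begins 47 mm behind the grasp point.
Start: joints at [-52.649, 20.546, 0.682, 0, -70.136, -16.507], TCP at [0.24, -0.631, 0.227] pointing down, gripper open.
Joint ranges: [-176.03, 176.03], [-82.01, 121.73], [-58.28, 71.71], [-173.87, 95.51], [-174.79, -0.11], [-173.66, 173.66]. Speed limits (degrees/s): [136.94, 136.94, 172.46, 180, 180, 180].

## Interface

Orientations are given as [roll, pitch, yaw] about the fixed x, y, z axes, in that order (R = Rz(yaw) Ry(pitch) Rx(roll)).
In Python, from plant import telemetry, snapshot, job, models, ctrl gives the robot as it stands.
- The arm moves only by the tool jog_arm, never from a script. Its argument "targets" is text: rows parted by semicolons, each of 7 numbers parted by spaces: the shift along the tool's x, y, z in m, then the turn, a rotation vector about the tool's x, y, z in degrees, then the gripper command: -1 is shut, 1 is fully open, values between are in proportion. A call has exactly 8 rows; each row is the pose to reach, as a shift and turn from the pose measured when the call began, along the tool's axes at that moment; what a row does not reach only later rows make up. A row lasts 1/8 s, in which the tool goes at most 62.5 mm and 10.7 degrees, less where a joint would pass 70% of its speed; a pose out of reach is approached as far as the arm can. A call with a gripper value outside its range is refused whole. The fingers move at their own pace and stop on an object; the grip force is fixed at half the most. Time passes only in rows, so rows that repeat a pose let the fingers close, or fill a call up. It gives the time, the measured TCP pose, the force and the opening at its end, in the units of the state.
- telemetry.get_obs(): the state, without advancing time (a new reading comes with each control period).
- snapshot(name): name is "side" or "top" or "wrist"; returns a dict with "img" (384x512x3 uint8, red, green, blue), "range_z" (384x512 float32, m along the optical axis (not along the pixel's ray), 0 where there is no reading), "intrinsics" (3x3 intrinsics, pixels), "R" (3x3) and "t" (3): a world point X has camera coordinates R X + t. Camera axes: x right, y down, z forward; pixel columns grow to the right and rows downward; lengths in m; the calibration is good to about 2 mm. The wrist camera is an equidistant fisheye: a pixel r from the principal point sees the ray r / f radians off the axis. A picture is of the moment at which its call begins.
- job.close_job(): hands the job in, once; it reports no verdict.
Trained networks look in a picture, given as the dict that the camera call returned (one of the last four; its "shot" number tells which), for a name from the list of things; names that differ only in an ending like _2 or _b are one class to them, and where a whole thing is asked for, a point or a joint stands for the part that bears it (a point fixed in the world has none). Each returns a list of dicts, best first, with "conf" (0 to 1); they miss things now and then, are a little off and sometimes report something else, mostly with a low value. They report only what shows in the picture. A call takes as long as a camera call. They do not tell look-alikes from the thing itself.
- models.cut_out(name, picture): "region" (384x512 bool, what is visible of it) and "uv" ([column, row] in pixels, amid what is visible of it).
- models.spot_point(name, picture): "uv" ([column, row] in pixels: a listed point, or the origin of a listed thing).
The state is a dict: "clock": time; "joint_pos": joint angles; "qvel": joint speeds; "tau": joint torques, N m; "tool_pos": TCP position; "orientation": TCP orientation; "force": force on the tool from outside, world axes, zero at the start; "moment": the same for the moment, N m; "opening": finger opening in m.
Only numpy, scipy, OpenCV 4.12 (cv2) and the standard library are available. Lean on these libraries where they do the work, as an engineer would, in place of code of your own. Each camera call takes 0.05 s, during which the arm holds its last target.

## Working session

There is one attempt and no reset: what is moved stays moved. The work goes in short steps, Python scripts to look and compute and a tool call to move; the robot and the scene stay as the last step left them, time stands still between calls to the robot, and variables do not carry over. Pictures are saved under pics/ and viewed, and the job is handed in when it is done.

Besides the shell and the picture viewer there is one more tool, called as name(argument=value, ...) on one line, values as JSON. jog_arm: Moves the arm, as the interface text tells. Its arguments: {"type":"object","properties":{"targets":{"type":"string"}},"required":["targets"]}

```bash
ls; mkdir -p pics
cat > h.py <<'E'
import numpy as np,cv2
from plant import telemetry,snapshot,job,models,ctrl
def save(s,n): cv2.imwrite('pics/'+n,s['img'][:,:,::-1])
def world(s,u,v,z=None):
    K=s['intrinsics'];r=np.linalg.solve(K,[u,v,1.]);R=s['R'];t=s['t']
    C=-R.T@t;d=R.T@r
    if z is None:
        return C+d*s['range_z'][int(v),int(u)]
    return C+d*(z-C[2])/d[2]
E
python3 - <<'E'
from h import *
o=telemetry.get_obs();print(o['clock'],o['tool_pos'],o['orientation'],o['opening'])
for n in('top','side'):
    s=snapshot(n);save(s,n+'0.png')
    print(n,(-s['R'].T@s['t']).round(3))
    for m in ('sleeve_a_center','sleeve_d_center','pin_p','knob_post'):
        for d in models.spot_point(m,s):
            u,v=d['uv'];print(m,d['conf'],np.round(d['uv'],1),world(s,min(u,511),min(v,383)).round(3))
E
```

```text
pics
0.0 [ 0.24000843 -0.63038465  0.2256313 ] [ 1.79906811e+02 -8.63710358e-03 -1.59160396e+02] 0.08781430209672167
top [ 0.206 -0.042  1.549]
sleeve_a_center 0.45 [166.8 176.4] [0.56  0.248 0.   ]
sleeve_d_center 0.69 [131.6 207. ] [0.464 0.356 0.003]
pin_p 0.51 [293.  180.4] [ 0.535 -0.152  0.017]
pin_p 0.51 [361.  209.4] [ 0.44  -0.361  0.008]
pin_p 0.45 [316.3 188.3] [ 0.505 -0.221  0.035]
pin_p 0.36 [336.8 197.7] [ 0.478 -0.287  0.014]
knob_post 0.54 [380.5 218.1] [ 0.406 -0.409  0.054]
side [-0.082  1.049  0.714]
sleeve_a_center 0.69 [179.7 246. ] [0.542 0.251 0.026]
sleeve_d_center 0.96 [189.9 273.3] [0.431 0.364 0.054]
pin_p 0.48 [268.8 179.6] [ 0.511 -0.236  0.013]
pin_p 0.41 [300.1 168.5] [ 0.45  -0.377  0.01 ]
pin_p 0.4 [251.9 184.5] [ 0.546 -0.176  0.013]
pin_p 0.37 [285.6 176.1] [ 0.469 -0.286  0.014]
knob_post 0.45 [316. 167.] [ 0.402 -0.413  0.011]
```

Run:
```python
import cv2
for n,(a,b,c,d) in (('top',(110,260,100,410)),('side',(140,330,120,340))):
    i=cv2.imread(f'pics/{n}0.png')[a:b,c:d];f=2.5
    cv2.imwrite(f'pics/{n}0c.png',cv2.resize(i,None,fx=f,fy=f,interpolation=cv2.INTER_CUBIC))
```

```text
(no output)
```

View pics/top0.png

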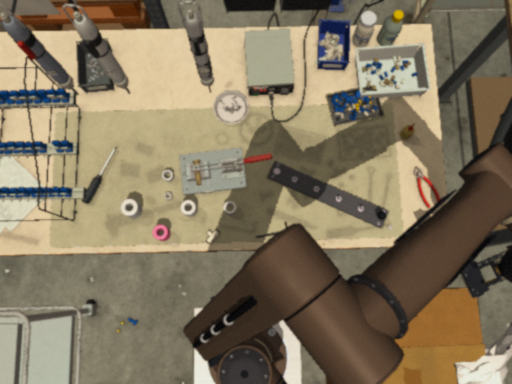

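View pics/top0c.png

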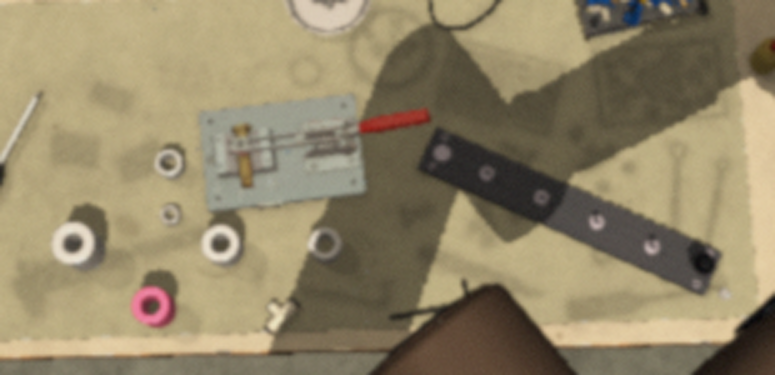

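View pics/side0.png

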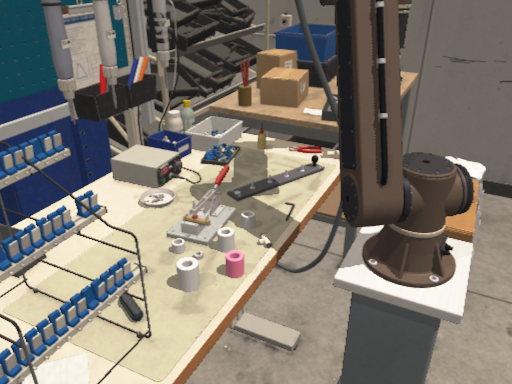

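View pics/side0c.png

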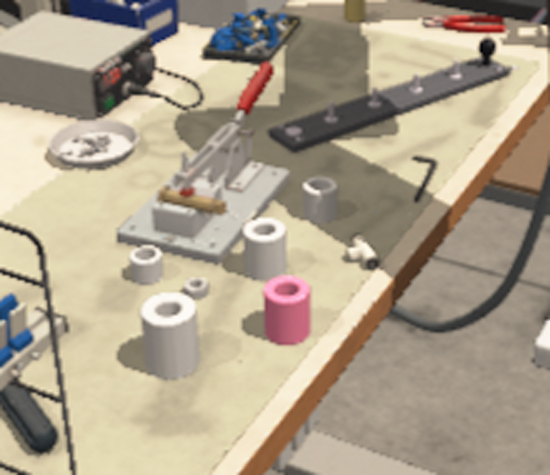

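Top view: D is at (130,207), C at (189,207), a grey tube (B?) at (230,207), a small tube (A?) at (168,174). A tiny nut sits at (168,195) and the pink look-alike at (162,232). The knob is at (381,216), with pins at roughly (361,209), (338,198), (316,188) and (294,180), and the flat disc at (277,170). I'll check the sizes next.

```bash
cat >> h.py <<'E'
def cloud(s):
    K=s['intrinsics'];v,u=np.mgrid[:384,:512];z=s['range_z'].astype(float)
    P=np.stack([(u-K[0,2])/K[0,0]*z,(v-K[1,2])/K[1,1]*z,z],-1)
    return (P-s['t'])@s['R']
E
python3 - <<'E'
from h import *
print(ctrl.grip_depth)
for n in('top','side'):
    s=snapshot(n);P=cloud(s)
    print(n,s['intrinsics'][0],'bench z',np.median(P[190:230,110:240,2]) if n=='top' else '')
    for m in('sleeve_a_center','sleeve_b_center','pin_p','knob_post','rail'):
        for d in models.cut_out(m,s):
            r=d['region']&(s['range_z']>0);u,v=d['uv'];p=P[r]
            if len(p)<1: print(m,d['conf'],d['uv']);continue
            zt=np.percentile(p[:,2],90);q=p[p[:,2]>zt-.006]
            ys,xs=np.where(d['region'])
            print(m,round(d['conf'],2),np.round(d['uv'],1),r.sum(),'ztop',zt.round(3),'lo',q.min(0).round(3),'hi',q.max(0).round(3),'mid',((q.min(0)+q.max(0))/2).round(4),'bbox',xs.min(),xs.max(),ys.min(),ys.max())
E
```

```text
-0.0188
top [499.335105     0.         260.86770693] bench z 0.0012203424198866076
sleeve_a_center 0.58 [168.8 175.9] 34 ztop 0.032 lo [0.544 0.229 0.027] hi [0.572 0.255 0.034] mid [0.558  0.2416 0.0303] bbox 163 172 171 180
rail 0.83 [323.8 193.9] 2335 ztop 0.017 lo [ 0.386 -0.438  0.011] hi [ 0.601 -0.074  0.045] mid [ 0.4935 -0.2559  0.0277] bbox 268 386 161 226
side [455.10934455   0.         255.07887898] bench z 
sleeve_a_center 0.65 [177.4 245.3] 178 ztop 0.031 lo [0.538 0.224 0.025] hi [0.569 0.258 0.035] mid [0.5534 0.2413 0.03  ] bbox 172 185 238 253
sleeve_b_center 0.69 [246.2 218.1] 206 ztop 0.043 lo [0.426 0.027 0.037] hi [0.462 0.067 0.045] mid [0.4438 0.0471 0.0414] bbox 242 254 210 228
knob_post 0.61 [316.3 158.8] 70 ztop 0.055 lo [ 0.398 -0.418  0.049] hi [ 0.42  -0.403  0.057] mid [ 0.4089 -0.4107  0.0531] bbox 311 318 155 165
rail 0.73 [180.2 246.5] 176 ztop 0.031 lo [0.538 0.224 0.025] hi [0.569 0.258 0.035] mid [0.5534 0.2413 0.03  ] bbox 172 185 238 253
rail 0.69 [274.9 177.6] 985 ztop 0.016 lo [ 0.377 -0.437  0.01 ] hi [ 0.594 -0.065  0.024] mid [ 0.4856 -0.2512  0.017 ] bbox 228 323 163 199
```

```bash
cat > m.py <<'E'
from h import *
from scipy.optimize import least_squares
S={'a':(.556,.2415,.017,.030),'b':(.445,.047,.020,.042),'c':(.44,.18,.023,.054),'d':(.45,.355,.026,.066)}
for n in('top','side'):
    s=snapshot(n);P=cloud(s)
    C=-s['R'].T@s['t']
    for k,(x,y,R,h) in S.items():
        m=(np.hypot(P[...,0]-x,P[...,1]-y)<R+.03)&(P[...,2]>h-.006)&(P[...,2]<h+.008)&(s['range_z']>0)
        q=P[m]
        if len(q)<6: print(n,k,len(q));continue
        # annulus fit on reprojected plane z=h
        d=q-C;q2=(C+d*((h-C[2])/d[:,2])[:,None])[:,:2]
        f=lambda c:(lambda r:np.maximum(r-R,0)*3+np.maximum(.012-r,0)*3+0.02*r)(np.hypot(*(q2-c).T))
        best=min((least_squares(f,q2.mean(0)+o,loss='soft_l1',f_scale=.003) for o in np.array([[0,0],[.005,0],[-.005,0],[0,.005],[0,-.005]])),key=lambda r:r.cost)
        print(n,k,len(q),'mean',q2.mean(0).round(4),'fit',best.x.round(4),'ext',np.ptp(q2,0).round(3),'zmed',np.median(q[:,2]).round(4))
    m=(P[...,2]>.007)&(P[...,2]<.018)&(P[...,0]>.36)&(P[...,0]<.62)&(P[...,1]>-.46)&(P[...,1]<-.05)&(s['range_z']>0)&(s['img'].max(2)<110)
    nb,l,st,_=cv2.connectedComponentsWithStats(m.astype(np.uint8));i=1+st[1:,4].argmax()
    q=P[l==i][:,:2];rc=cv2.minAreaRect(q.astype(np.float32));print(n,'rail',len(q),rc,np.median(P[l==i][:,2]))
    q=q-q.mean(0);w,V=np.linalg.eigh(q.T@q);print('dir',np.degrees(np.arctan2(V[1,1],V[0,1])),P[l==i].mean(0))
    m=(P[...,2]>.04)&(P[...,2]<.06)&(np.hypot(P[...,0]-.405,P[...,1]+.41)<.04);print('knob',P[m].mean(0),m.sum())
    if n=='top':
        for d in models.spot_point('pin_p',s): print(d['conf'],np.round(d['uv'],1),world(s,*d['uv'],.012).round(4))
        g=cv2.cvtColor(s['img'][155:230,260:395],cv2.COLOR_RGB2BGR);cv2.imwrite('pics/rail1.png',cv2.resize(g,None,fx=5.5,fy=5.5,interpolation=cv2.INTER_CUBIC))
        g=cv2.cvtColor(s['img'][160:245,115:245],cv2.COLOR_RGB2BGR);cv2.imwrite('pics/sl1.png',cv2.resize(g,None,fx=6,fy=6,interpolation=cv2.INTER_CUBIC))
E
python3 m.py
```

```text
top a 53 mean [0.558  0.2408] fit [0.5596 0.2414] ext [0.032 0.062] zmed 0.029
top b 87 mean [0.4512 0.0478] fit [0.451  0.0482] ext [0.037 0.037] zmed 0.0419
top c 122 mean [0.4528 0.1748] fit [0.4522 0.1742] ext [0.043 0.042] zmed 0.0543
top d 182 mean [0.454  0.3491] fit [0.4538 0.3492] ext [0.049 0.051] zmed 0.0656
top rail 1914 ((0.4941452145576477, -0.256541907787323), (0.3912554383277893, 0.06489992886781693), 64.38076782226562) 0.012334213456617081
dir 63.960597069806454 [ 0.49502606 -0.24953787  0.01224814]
knob [ 0.4166776  -0.41217174  0.0495747 ] 56
0.53 [336.6 198.2] [ 0.4767 -0.2864  0.012 ]
0.5 [313.8 190.6] [ 0.5024 -0.216   0.012 ]
0.47 [294.8 178.9] [ 0.5412 -0.1577  0.012 ]
0.45 [363.  211.9] [ 0.4317 -0.3664  0.012 ]
side a 77 mean [0.5523 0.2419] fit [0.5523 0.2416] ext [0.037 0.038] zmed 0.0294
side b 82 mean [0.4438 0.0482] fit [0.4441 0.0485] ext [0.039 0.048] zmed 0.042
side c 134 mean [0.4449 0.1743] fit [0.4454 0.1744] ext [0.046 0.051] zmed 0.0544
side d 240 mean [0.4466 0.3496] fit [0.4468 0.3495] ext [0.053 0.057] zmed 0.0667
side rail 541 ((0.4858793616294861, -0.25594568252563477), (0.3895818293094635, 0.06715763360261917), 64.21626281738281) 0.013086500803626019
dir 59.69954584322 [ 0.51481753 -0.18000143  0.01260952]
knob [ 0.40790126 -0.41086865  0.04930902] 34
```

```bash
cat >> h.py <<'E'
from scipy.spatial.transform import Rotation as Ro
def rel(x,y,z,yaw):
    o=telemetry.get_obs();p=np.array(o['tool_pos']);R=Ro.from_euler('xyz',o['orientation'],degrees=True)
    T=Ro.from_euler('xyz',[180,0,yaw],degrees=True)
    print('t',round(o['clock'],2),'at',p.round(4),np.round(o['orientation'],2),'open',round(o['opening'],4),'F',np.round(o['force'],1))
    print('shift',R.inv().apply(np.array([x,y,z])-p).round(4),'turn',np.degrees((R.inv()*T).as_rotvec()).round(2))
E
python3 - <<'E'
from h import *
rel(.45,-.27,.25,-115.7)
for n in('top','side'):
    s=snapshot(n);P=cloud(s)
    for x0 in np.arange(.42,.66,.03):
        print(n,x0.round(2),[ (lambda q: int(1000*q.max()) if len(q) else -1)(P[(abs(P[...,0]-x0)<.015)&(abs(P[...,1]-y0)<.015)&(s['range_z']>0)&(P[...,2]<.3)][:,2]) for y0 in np.arange(-.06,.42,.03)])
s=snapshot('wrist');save(s,'w0.png')
E
```

```text
t 1.25 at [ 0.2402 -0.6308  0.2266] [-180.      0.   -159.16] open 0.0876 F [ 0.5 -0.2  0. ]
shift [-0.3245  0.2626 -0.0234] turn [ -0.    -0.   -43.46]
top 0.42 [6, 10, 7, 45, 52, 9, 9, 55, 57, 8, 7, 7, 8, 69, 70, 9]
top 0.45 [10, 10, 7, 48, 48, 8, 10, 61, 60, 59, 9, 10, 8, 75, 72, 64]
top 0.48 [10, 8, 9, 46, 50, 6, 6, 59, 60, 10, 20, 15, 6, 72, 73, 11]
top 0.51 [8, 11, 27, 26, 27, 25, 26, 43, 28, 23, 20, 10, 9, 10, 9, 12]
top 0.54 [17, 7, 27, 29, 31, 26, 53, 56, 54, 25, 32, 25, 9, 10, 8, 7]
top 0.57 [118, 113, 108, 85, 83, 86, 85, 108, 53, 26, 34, 30, 11, 10, 9, 8]
top 0.6 [120, 114, 105, 86, 84, 27, 55, 55, 52, 26, 10, 10, 7, 7, 9, 12]
top 0.63 [5, 9, 24, 25, 27, 24, 26, 25, 25, 21, 10, 8, 9, 9, 10, 6]
top 0.66 [10, 10, 20, 14, 8, 7, 10, 9, 9, 10, 13, 7, 7, 10, 9, 10]
side 0.42 [4, 4, 4, 44, 44, 5, 4, 56, 56, 3, 5, 4, 5, 69, 69, 4]
side 0.45 [5, 5, 4, 45, 44, 4, 3, 57, 59, 56, 4, 3, 3, 69, 69, 4]
side 0.48 [3, 5, 3, 6, 4, 3, -1, 4, 56, 4, 15, 3, -1, 68, 69, 5]
side 0.51 [4, 3, 23, 21, 20, 22, 47, 52, 21, 20, 15, 3, 3, 6, 4, 3]
side 0.54 [14, 4, 27, 26, 25, 23, 53, 82, 51, 29, 33, 27, 4, 4, 3, 4]
side 0.57 [116, 110, 103, 85, 84, 83, 81, 103, 51, 30, 33, 27, 4, 5, 4, 4]
side 0.6 [118, 109, 99, 43, 26, 21, 46, 55, 36, 21, 4, 4, 4, 4, -1, -1]
side 0.63 [5, -790, 20, 17, 17, 23, 21, 21, 20, 21, 3, 5, 3, 4, 2, -1]
side 0.66 [3, 3, 2, 3, 4, 4, 5, 5, 5, 4, 4, 3, 3, 5, 4, 2]
```

View pics/w0.png

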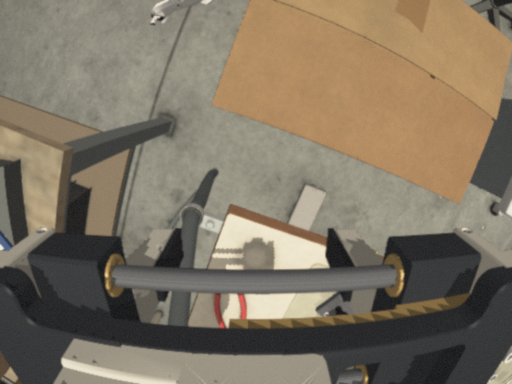

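View pics/rail1.png

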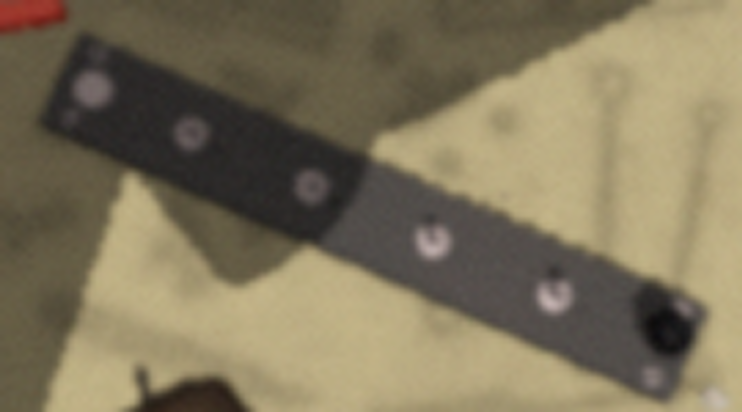

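View pics/sl1.png

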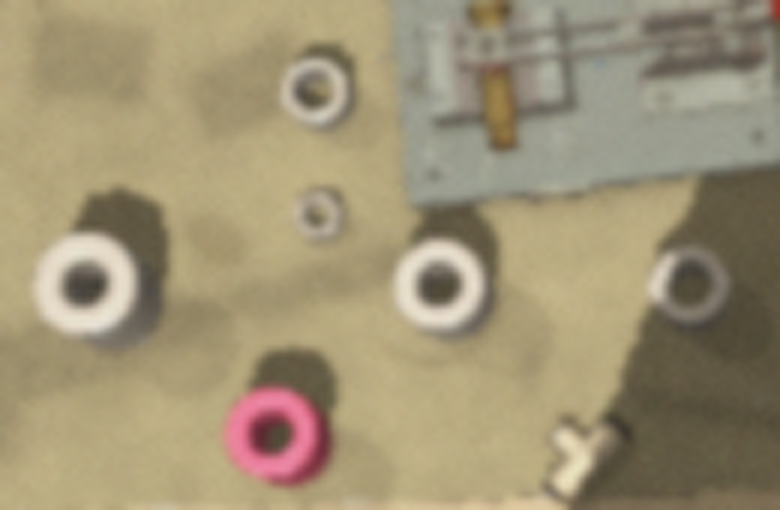

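The pins' washers show in the rail crop at full-image pixels (294.5,179.2), (316.5,188.8), (338.5,198.8) and (360.7,208.5), with the knob at (381,214). The sleeves match by size. Top and side disagree by about 7 mm in x, so I'll use the wrist camera to settle it.

jog_arm(targets="-0.04 0.033 -0.003 0 0 -5 1; -0.08 0.066 -0.006 0 0 -11 1; -0.13 0.105 -0.01 0 0 -18 1; -0.18 0.145 -0.014 0 0 -25 1; -0.23 0.185 -0.018 0 0 -32 1; -0.28 0.225 -0.021 0 0 -38 1; -0.3245 0.2626 -0.0234 0 0 -43.46 1; -0.3245 0.2626 -0.0234 0 0 -43.46 1")

```text
clock: 2.4
tool_pos: [0.452, -0.2668, 0.2506]
orientation: [-179.9, 0.0, -115.3]
force: [0.4, -0.8, -0.6]
opening: 0.0877
```

```bash
cat >> h.py <<'E'
def wray(s,u,v,z):
    K=s['intrinsics'];a=(u-K[0,2])/K[0,0];b=(v-K[1,2])/K[1,1];th=np.hypot(a,b)
    d=np.array([a/th*np.sin(th),b/th*np.sin(th),np.cos(th)]);R=s['R'];C=-R.T@s['t'];d=R.T@d
    return C+d*(z-C[2])/d[2]
def wproj(s,X):
    c=s['R']@np.array(X)+s['t'];r=np.hypot(c[0],c[1]);th=np.arctan2(r,c[2]);K=s['intrinsics']
    return np.array([K[0,2]+K[0,0]*th*c[0]/r,K[1,2]+K[1,1]*th*c[1]/r])
E
python3 - <<'E'
from h import *
rel(.45,-.27,.25,-115.7)
t=snapshot('top')
for uv in ((294.5,179.2),(316.5,188.8),(338.5,198.8),(360.7,208.5)): print(world(t,*uv,.012).round(4))
s=snapshot('wrist');save(s,'w1.png');print(s['intrinsics'],-s['R'].T@s['t'],s['R'][2])
for m in('pin_p','knob_post'):
  for d in models.spot_point(m,s): print(m,d['conf'],np.round(d['uv'],1),wray(s,*d['uv'],.012).round(4))
E
```

```text
t 2.4 at [ 0.452  -0.2668  0.2506] [-1.7992e+02  4.0000e-02 -1.1533e+02] open 0.0877 F [ 0.4 -0.8 -0.6]
shift [0.0038 0.0004 0.0006] turn [-0.08  0.04  0.37]
[ 0.5402 -0.1567  0.012 ]
[ 0.5079 -0.2248  0.012 ]
[ 0.4746 -0.2922  0.012 ]
[ 0.4425 -0.3599  0.012 ]
[[297.31863964   0.         253.9137553 ]
 [  0.         297.31863964 191.54129292]
 [  0.           0.           1.        ]] [ 0.41574578 -0.34327951  0.40850411] [ 0.13191899  0.27538373 -0.95224009]
pin_p 0.62 [228.9  94.2] [ 0.4427 -0.3639  0.012 ]
pin_p 0.59 [231.7 203.5] [ 0.5069 -0.226   0.012 ]
pin_p 0.56 [232.6 152.9] [ 0.4732 -0.2906  0.012 ]
pin_p 0.48 [232.5 250.8] [ 0.5407 -0.1571  0.012 ]
knob_post 0.61 [231.9  49.2] [ 0.4129 -0.417   0.012 ]
```

View pics/w1.png

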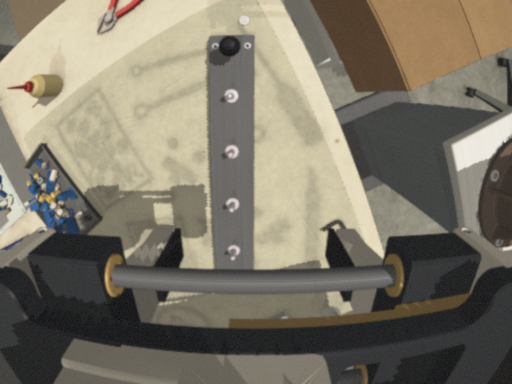

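Wrist and top agree within 2 mm, so the side camera is the one that's off in x and I won't use it for x. Pins from the knob: (.442,-.360), (.475,-.2925), (.507,-.225), (.540,-.157). Next I'll go to the sleeves.

Run:
```python
from h import *
rel(.45,.13,.22,-150)
```

```text
t 2.6 at [ 0.4496 -0.2705  0.2499] [ 1.7999e+02 -1.0000e-02 -1.1576e+02] open 0.0877 F [-0.3  0.   0.1]
shift [-0.3609  0.1736  0.0299] turn [ 1.000e-02 -1.000e-02  3.424e+01]
```

jog_arm(targets="-0.045 0.022 0.004 0 0 5 1; -0.095 0.045 0.008 0 0 10 1; -0.145 0.07 0.012 0 0 15 1; -0.2 0.096 0.016 0 0 20 1; -0.25 0.12 0.02 0 0 25 1; -0.305 0.147 0.025 0 0 30 1; -0.361 0.1736 0.03 0 0 34.24 1; -0.361 0.1736 0.03 0 0 34.24 1")

```text
clock: 3.6
tool_pos: [0.4503, 0.1321, 0.2194]
orientation: [-180.0, -0.0, -149.9]
force: [-0.3, -0.6, 0.6]
opening: 0.0877
```

Run:
```python
from h import *
rel(.454,.349,.15,-150)
s=snapshot('wrist');save(s,'w2.png')
H=dict(a=.015,b=.021,c=.027,d=.033)
for m in H:
  for d in models.spot_point(f'sleeve_{m}_center',s): print(m,d['conf'],np.round(d['uv'],1),wray(s,*d['uv'],H[m]).round(4))
for k,X in dict(a=(.559,.2412,.03),b=(.451,.048,.042),c=(.4525,.1745,.054),d=(.454,.349,.066)).items(): print(k,wproj(s,X).round(1))
```

```text
t 3.6 at [0.4503 0.1321 0.2194] [-1.8000e+02 -5.0000e-02 -1.4994e+02] open 0.0877 F [-0.3 -0.6  0.6]
shift [-0.1119  0.1859  0.0693] turn [-0.   -0.05  0.06]
a 0.58 [282.5 269.3] [0.5602 0.2429 0.015 ]
b 0.66 [277.9 185.3] [0.4555 0.1694 0.021 ]
b 0.56 [191.6 133.5] [0.4516 0.0447 0.021 ]
b 0.42 [282.9 268.1] [0.5552 0.2398 0.021 ]
c 0.65 [368.1 166.9] [0.3748 0.2555 0.027 ]
c 0.57 [278.2 183.4] [0.4519 0.1671 0.027 ]
d 0.69 [387.2 245.4] [0.449  0.3481 0.033 ]
a [282.8 273.9]
b [190.6 136.6]
c [285.2 193.5]
d [394.7 260. ]
```

View pics/w2.png

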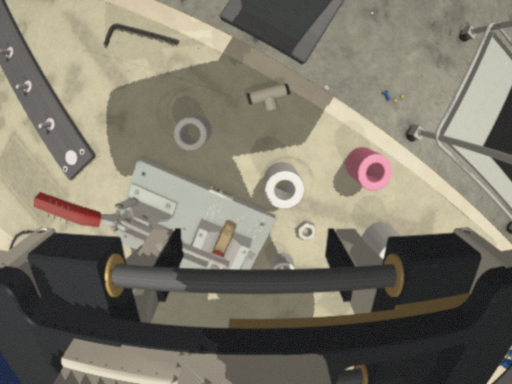

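The wrist view shows C at about (284,187), B (191,133), pink (368,168), the nut (306,231), A partly hidden (283,262), and D hidden by the right finger (380,240). I'll measure the ring centres more precisely.

```bash
cat >> h.py <<'E'
def topc(s,name,k):
    h={'a':.03,'b':.042,'c':.054,'d':.066}[k]
    for d in models.cut_out(f'sleeve_{k}_center',s): print(k,round(d['conf'],2),np.round(d['uv'],1),d['region'].sum())
E
python3 - <<'E'
from h import *
s=snapshot('wrist')
for uv in((284.5,187),(284.5,189)): print('c',wray(s,*uv,.054).round(4))
for uv in((191,133),): print('b',wray(s,*uv,.042).round(4))
a=cv2.cvtColor(s['img'][110:215,170:310],cv2.COLOR_RGB2BGR);cv2.imwrite('pics/w2c.png',cv2.resize(a,None,fx=5.5,fy=5.5,interpolation=cv2.INTER_CUBIC))
# depth-based
z=s['range_z'].astype(float);K=s['intrinsics'];v,u=np.mgrid[:384,:512];a=(u-K[0,2])/K[0,0];b=(v-K[1,2])/K[1,1];th=np.hypot(a,b)+1e-9
c=np.stack([a/th*np.tan(th)*z,b/th*np.tan(th)*z,z],-1);P=(c-s['t'])@s['R']
for k,(x,y,R,h) in {'b':(.451,.048,.02,.042),'c':(.4525,.1745,.023,.054)}.items():
    m=(np.hypot(P[...,0]-x,P[...,1]-y)<R+.02)&(abs(P[...,2]-h)<.005)&(z>0);q=P[m]
    print(k,len(q),q.mean(0).round(4),(q.min(0)+q.max(0))/2,np.ptp(q,0),'px',u[m].mean(),v[m].mean())
E
```

```text
c [0.4465 0.1662 0.054 ]
c [0.4486 0.1675 0.054 ]
b [0.447  0.0429 0.042 ]
b 583 [0.448  0.0456 0.0416] [0.44833606 0.04523836 0.04062407] [0.03962106 0.03902554 0.00692548] px 192.78216123499143 134.8164665523156
c 893 [0.4488 0.1704 0.0536] [0.44931472 0.17110513 0.05263991] [0.04566414 0.04599197 0.00724962] px 286.43673012318027 190.1377379619261
```

View pics/w2c.png

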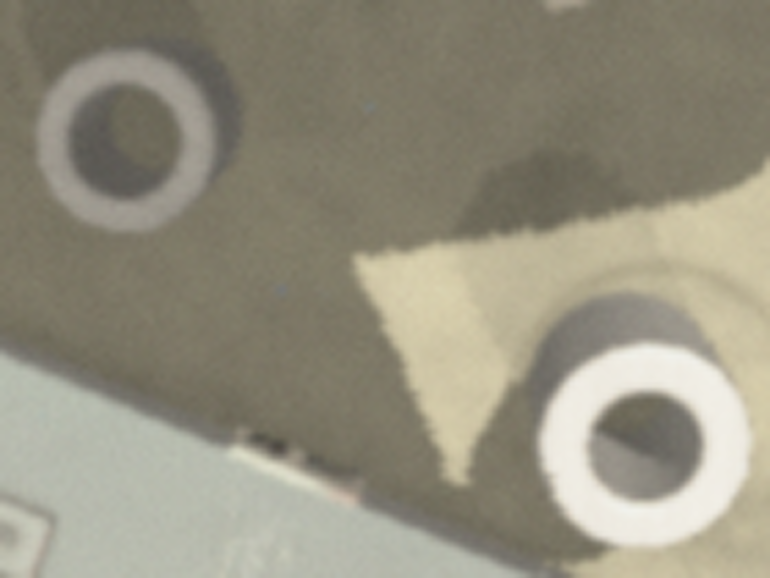

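jog_arm(targets="-0.02 0.035 0 0 0 0 1; -0.045 0.075 0.01 0 0 0 1; -0.07 0.115 0.03 0 0 0 1; -0.095 0.155 0.05 0 0 0 1; -0.112 0.185 0.0693 0 0 0 1; -0.112 0.185 0.0693 0 0 0 1; -0.112 0.185 0.0693 0 0 0 1; -0.112 0.185 0.0693 0 0 0 1")

```text
clock: 4.9
tool_pos: [0.4558, 0.3438, 0.1516]
orientation: [180.0, 0.1, -150.2]
force: [0.5, 0.1, -0.1]
opening: 0.0876
```

Run:
```python
from h import *
rel(.4525,.3475,.035,-150)
s=snapshot('wrist');save(s,'w3.png')
print(wproj(s,(.4525,.3475,.066)),wproj(s,(.452,.172,.054)),wproj(s,(.5575,.24,.03)))
```

```text
t 4.9 at [0.4558 0.3438 0.1516] [ 1.7997e+02  6.0000e-02 -1.5021e+02] open 0.0876 F [ 0.5  0.1 -0.1]
shift [0.0011 0.0048 0.1166] turn [ 0.03  0.06 -0.21]
[259.90893756 195.42498632] [ 96.26978677 101.45981016] [125.18782464 217.32015816]
```

View pics/w3.png

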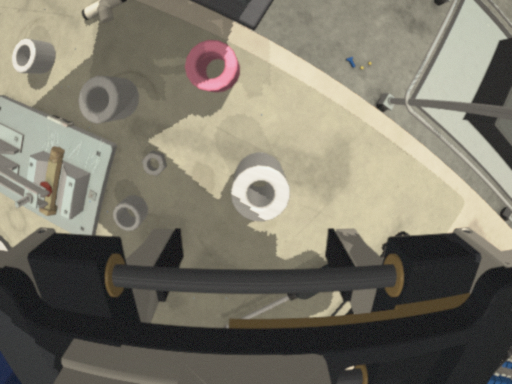

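D's ring centre is at (260,193), about 2 px from the prediction. Descending to grip it.

jog_arm(targets="0.002 0.0045 0.01 0 0 0 1; 0.002 0.0045 0.035 0 0 0 1; 0.002 0.0045 0.065 0 0 0 1; 0.002 0.0045 0.095 0 0 0 1; 0.002 0.0045 0.1166 0 0 0 1; 0.002 0.0045 0.1166 0 0 0 1; 0.002 0.0045 0.1166 0 0 0 -1; 0.002 0.0045 0.1166 0 0 0 -1")

```text
clock: 5.95
tool_pos: [0.4523, 0.3476, 0.0362]
orientation: [179.9, 0.2, -150.2]
force: [-0.4, 0.1, -0.1]
opening: 0.0727
```

jog_arm(targets="0 0 0 0 0 0 -1; 0 0 0 0 0 0 -1; 0 0 0 0 0 0 -1; 0 0 -0.02 0 0 0 -1; 0 0 -0.06 0 0 0 -1; 0 0 -0.11 0 0 0 -1; 0 0 -0.13 0 0 0 -1; 0 0 -0.13 0 0 0 -1")

```text
clock: 6.95
tool_pos: [0.4522, 0.3477, 0.1672]
orientation: [179.8, 0.3, -150.2]
force: [-0.1, 1.9, -3.9]
opening: 0.0475
```

Run:
```python
from h import *
rel(.49,.05,.19,-130)
rel(.5396,-.1572,.16,-115.6)
s=snapshot('wrist');save(s,'w4.png')
for uv in ((128,215),(131,214)): pass
```

```text
t 6.95 at [0.4522 0.3477 0.1672] [ 179.84    0.29 -150.2 ] open 0.0475 F [-0.1  1.9 -3.9]
shift [ 0.115  -0.277  -0.0241] turn [  0.11   0.32 -20.2 ]
t 6.95 at [0.4522 0.3477 0.1672] [ 179.84    0.29 -150.2 ] open 0.0475 F [-0.1  1.9 -3.9]
shift [ 0.1751 -0.4816  0.005 ] turn [  0.07   0.33 -34.6 ]
```

View pics/w4.png

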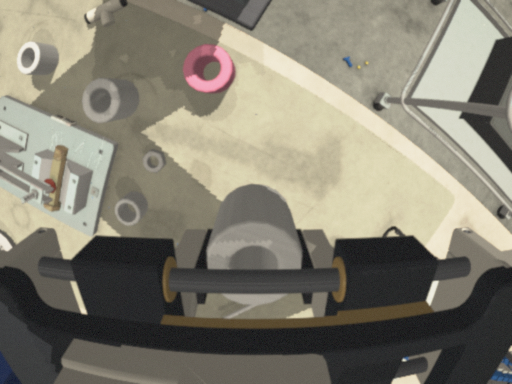

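Run:
```python
from h import *
s=snapshot('wrist')
g=cv2.cvtColor(s['img'][170:320,170:345],cv2.COLOR_RGB2BGR);f=4.5
g=cv2.resize(g,None,fx=f,fy=f,interpolation=cv2.INTER_CUBIC)
o=telemetry.get_obs();p=np.array(o['tool_pos']);R=Ro.from_euler('xyz',o['orientation'],degrees=True)
for ex,c in((0,(0,255,0)),(.005,(0,0,255))):
  for r in(.026,.012):
    q=[wproj(s,p+R.apply([ex+r*np.cos(a),r*np.sin(a),.036-.066])) for a in np.linspace(0,6.28,60)]
    q=((np.array(q)-[170,170]+.5)*f).astype(int);cv2.polylines(g,[q],True,c,1)
cv2.imwrite('pics/w4c.png',g)
```

```text
(no output)
```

View pics/w4c.png

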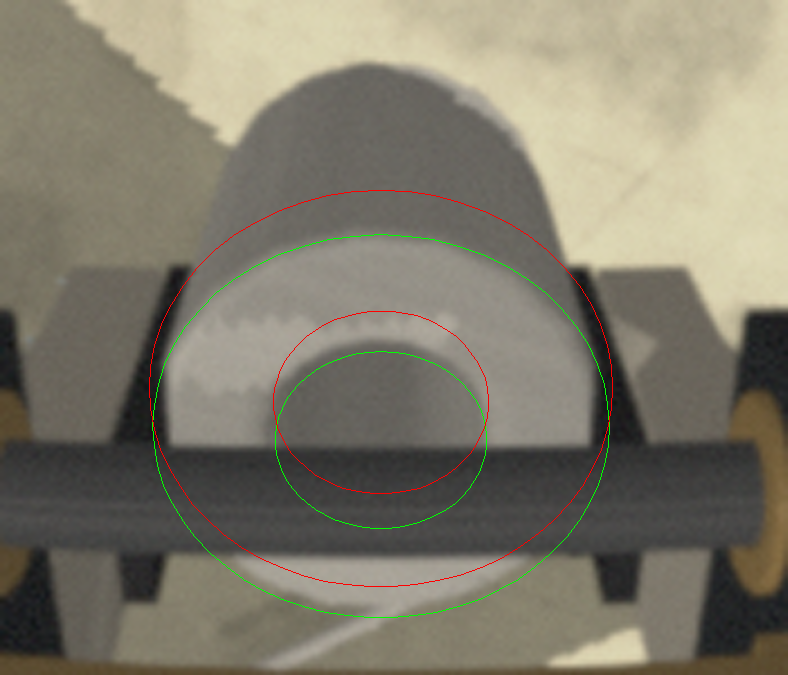

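D is held centred and upright. Carrying it to the far pin, keeping close to the robot.

Run:
```python
from h import *
rel(.45,.02,.205,-135)
```

```text
t 7.05 at [0.4512 0.3465 0.1647] [ 1.7993e+02  5.0000e-02 -1.5022e+02] open 0.0478 F [ 0.4 -0.4 -3.9]
shift [ 0.1632 -0.2827 -0.0408] turn [  0.06   0.06 -15.22]
```

jog_arm(targets="0.01 -0.02 -0.02 0 0 0 -1; 0.03 -0.055 -0.035 0 0 -1 -1; 0.06 -0.1 -0.0408 0 0 -4 -1; 0.085 -0.145 -0.0408 0 0 -7 -1; 0.11 -0.19 -0.0408 0 0 -10 -1; 0.137 -0.235 -0.0408 0 0 -13 -1; 0.163 -0.2827 -0.0408 0 0 -15.2 -1; 0.163 -0.2827 -0.0408 0 0 -15.2 -1")

```text
clock: 8.05
tool_pos: [0.4486, 0.0162, 0.2044]
orientation: [179.9, -0.1, -135.3]
force: [-0.4, -0.3, -3.9]
opening: 0.0477
```

Run:
```python
from h import *
rel(.5396,-.1572,.11,-115.6)
```

```text
t 8.05 at [0.4486 0.0162 0.2044] [ 1.7991e+02 -6.0000e-02 -1.3527e+02] open 0.0477 F [-0.4 -0.3 -3.9]
shift [ 0.0573 -0.1875  0.0942] turn [  0.1   -0.04 -19.67]
```

jog_arm(targets="0.01 -0.03 0.005 0 0 -3 -1; 0.022 -0.07 0.02 0 0 -8 -1; 0.034 -0.11 0.04 0 0 -13 -1; 0.045 -0.15 0.065 0 0 -18 -1; 0.0573 -0.1875 0.0942 0 0 -19.67 -1; 0.0573 -0.1875 0.0942 0 0 -19.67 -1; 0.0573 -0.1875 0.0942 0 0 -19.67 -1; 0.0573 -0.1875 0.0942 0 0 -19.67 -1")

```text
clock: 9.05
tool_pos: [0.5399, -0.1565, 0.1108]
orientation: [180.0, 0.0, -115.5]
force: [0.7, -0.1, -3.6]
opening: 0.0474
```

Run:
```python
from h import *
rel(.5396,-.1572,.05,-115.6)
s=snapshot('wrist');save(s,'w5.png')
print(wproj(s,(.4424,-.3602,.012)),wproj(s,(.4748,-.2925,.012)),wproj(s,(.5072,-.2249,.012)))
for d in models.spot_point('pin_p',s): print(d['conf'],np.round(d['uv'],1),wray(s,*d['uv'],.012).round(4))
t=snapshot('top')
```

```text
t 9.05 at [ 0.5399 -0.1565  0.1108] [ 1.7995e+02  1.0000e-02 -1.1555e+02] open 0.0474 F [ 0.7 -0.1 -3.6]
shift [ 0.0008 -0.0001  0.0608] turn [0.05 0.01 0.05]
[254.72945331 -51.48053264] [254.6309678   22.69396413] [254.44301836 107.6905707 ]
0.77 [253.3 105.1] [ 0.5071 -0.2273  0.012 ]
0.7 [257.   19.5] [ 0.4717 -0.2943  0.012 ]
0.57 [255.4 192.4] [ 0.5391 -0.156   0.012 ]
0.52 [406.7 367.4] [0.451  0.1964 0.012 ]
```

View pics/w5.png

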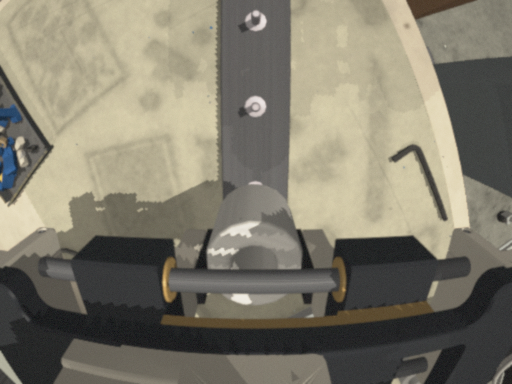

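The rail and pins are seen within 2 px of prediction. Lowering D.

jog_arm(targets="0.0015 0 0.012 0 0 0 -1; 0.0015 0 0.025 0 0 0 -1; 0.0015 0 0.038 0 0 0 -1; 0.0015 0 0.05 0 0 0 -1; 0.0015 0 0.058 0 0 0 -1; 0.0015 0 0.061 0 0 0 -1; 0.0015 0 0.062 0 0 0 -1; 0.0015 0 0.062 0 0 0 -1")

```text
clock: 10.2
tool_pos: [0.5396, -0.1578, 0.0492]
orientation: [-180.0, 0.0, -115.5]
force: [-0.6, -0.2, -3.7]
opening: 0.0474
```

jog_arm(targets="0 0 0 0 0 0 0.5; 0 0 0 0 0 0 0.9; 0 0 0 0 0 0 0.9; 0 0 0 0 0 0 0.9; 0 0 -0.02 0 0 0 0.9; 0 0 -0.06 0 0 0 1; 0 0 -0.11 0 0 0 1; 0 0 -0.14 0 0 0 1")

```text
clock: 11.2
tool_pos: [0.5403, -0.158, 0.192]
orientation: [-179.8, 0.1, -115.5]
force: [-0.4, -0.6, -0.5]
opening: 0.0873
```

Run:
```python
from h import *
rel(.45,.05,.2,-150)
s=snapshot('wrist');save(s,'w6.png')
print(wproj(s,(.5396,-.1572,.078)),wproj(s,(.5072,-.2249,.012)))
```

```text
t 11.2 at [ 0.5403 -0.158   0.192 ] [-1.7983e+02  1.0000e-01 -1.1552e+02] open 0.0873 F [-0.4 -0.6 -0.5]
shift [-0.1488  0.1711 -0.0083] turn [-0.13  0.14 34.48]
[255.79009992 187.67278269] [255.83391271 106.52013545]
```

View pics/w6.png

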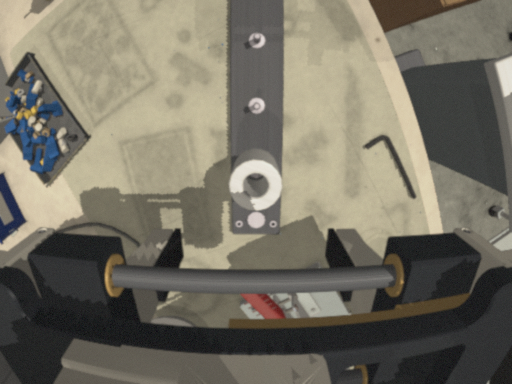

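D stands on the far pin, ring at (256,184). C is next.

Run:
```python
from h import *
rel(.451,.1725,.14,-160)
```

```text
t 11.25 at [ 0.5419 -0.1584  0.1956] [-1.7957e+02  1.6000e-01 -1.1548e+02] open 0.0877 F [ 2.2 -0.6  4.5]
shift [-0.2594  0.2248  0.0546] turn [-0.34  0.32 44.52]
```

jog_arm(targets="-0.03 0.03 0 0 0 5 1; -0.065 0.06 0 0 0 11 1; -0.1 0.09 0 0 0 18 1; -0.135 0.12 0 0 0 25 1; -0.17 0.15 0 0 0 32 1; -0.205 0.18 0 0 0 38 1; -0.24 0.21 0.01 0 0 44 1; -0.2594 0.2248 0.03 -0.34 0.32 44.52 1")

```text
clock: 12.25
tool_pos: [0.4505, 0.1747, 0.1651]
orientation: [179.9, 0.1, -160.0]
force: [0.5, -0.3, -0.0]
opening: 0.0877
```

jog_arm(targets="0 0 0.01 0 0 0 1; 0 0 0.02 0 0 0 1; 0 0 0.02 0 0 0 1; 0 0 0.02 0 0 0 1; 0 0 0.02 0 0 0 1; 0 0 0.02 0 0 0 1; 0 0 0.02 0 0 0 1; 0 0 0.02 0 0 0 1")

```text
clock: 13.25
tool_pos: [0.4506, 0.1748, 0.1451]
orientation: [179.9, 0.1, -160.0]
force: [-0.7, 0.0, 0.0]
opening: 0.0877
```

```bash
cat >> h.py <<'E'
def overlay(s,n,items,box=(110,60,400,280),f=2.7):
    u0,v0,u1,v1=box;g=cv2.cvtColor(s['img'][v0:v1,u0:u1],cv2.COLOR_RGB2BGR);g=cv2.resize(g,None,fx=f,fy=f,interpolation=cv2.INTER_CUBIC)
    for x,y,z,r in items:
        q=np.array([wproj(s,(x+r*np.cos(a),y+r*np.sin(a),z)) for a in np.linspace(0,6.28,60)])
        cv2.polylines(g,[((q-[u0,v0]+.5)*f).astype(int)],True,(0,0,255),1)
    cv2.imwrite('pics/'+n,g)
E
python3 - <<'E'
from h import *
rel(.451,.1725,.03,-160)
s=snapshot('wrist')
overlay(s,'w7.png',[(.451,.1725,.054,.023),(.451,.1725,.054,.012),(.4495,.0465,.042,.02),(.4495,.0465,.042,.012),(.558,.24,.03,.017)],(30,60,320,280))
E
```

```text
t 13.25 at [0.4506 0.1748 0.1451] [ 1.7994e+02  1.3000e-01 -1.5998e+02] open 0.0877 F [-0.7  0.   0. ]
shift [ 0.0006 -0.0024  0.1151] turn [0.06 0.13 0.02]
```

View pics/w7.png

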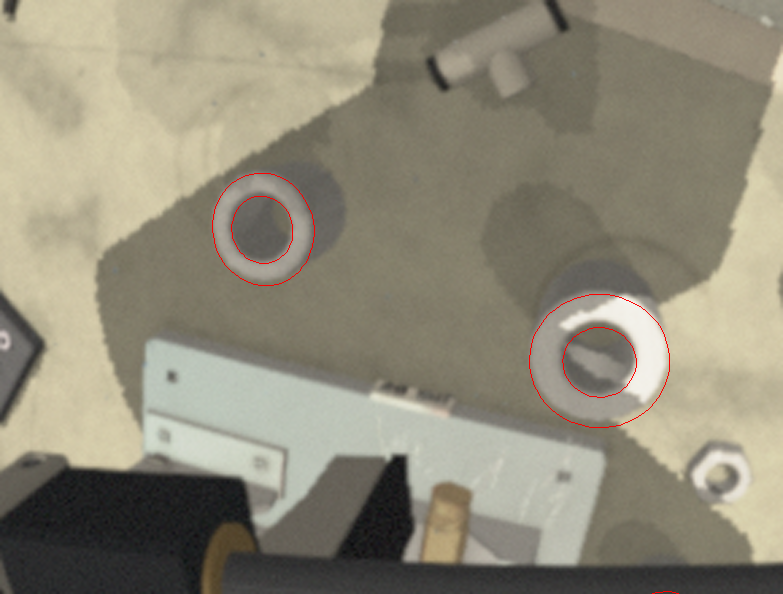

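The predicted rings for C (600,361) and B (263,229) overlay the picture within about 1 mm. Grasping C.

jog_arm(targets="0.0006 -0.0024 0.01 0 0 0 1; 0.0006 -0.0024 0.035 0 0 0 1; 0.0006 -0.0024 0.065 0 0 0 1; 0.0006 -0.0024 0.095 0 0 0 1; 0.0006 -0.0024 0.1151 0 0 0 1; 0.0006 -0.0024 0.1151 0 0 0 1; 0.0006 -0.0024 0.1151 0 0 0 -1; 0.0006 -0.0024 0.1151 0 0 0 -1")

```text
clock: 14.3
tool_pos: [0.4515, 0.1729, 0.0309]
orientation: [179.9, 0.2, -160.0]
force: [-0.3, -0.3, -0.3]
opening: 0.0729
```

jog_arm(targets="0 0 0 0 0 0 -1; 0 0 0 0 0 0 -1; 0 0 0 0 0 0 -1; 0 0 -0.02 0 0 0 -1; 0 0 -0.06 0 0 0 -1; 0 0 -0.11 0 0 0 -1; 0 0 -0.15 0 0 0 -1; 0 0 -0.17 0 0 0 -1")

```text
clock: 15.3
tool_pos: [0.4514, 0.1728, 0.2032]
orientation: [179.8, 0.4, -160.0]
force: [-0.0, -0.2, -2.2]
opening: 0.0427
```

Run:
```python
from h import *
rel(.48,-.1,.2,-130)
rel(.5072,-.2249,.11,-115.6)
s=snapshot('wrist')
o=telemetry.get_obs();p=o['tool_pos']
overlay(s,'w8.png',[(p[0],p[1],p[2]-.030+.054,.023),(p[0],p[1],p[2]-.030+.054,.012)],(110,120,400,340))
```

```text
t 15.3 at [0.4514 0.1728 0.2032] [ 179.84    0.38 -159.97] open 0.0427 F [-0.  -0.2 -2.2]
shift [ 0.0666 -0.2661  0.002 ] turn [  0.05   0.42 -29.97]
t 15.3 at [0.4514 0.1728 0.2032] [ 179.84    0.38 -159.97] open 0.0427 F [-0.  -0.2 -2.2]
shift [ 0.0844 -0.393   0.0916] turn [  0.     0.43 -44.37]
```

View pics/w8.png

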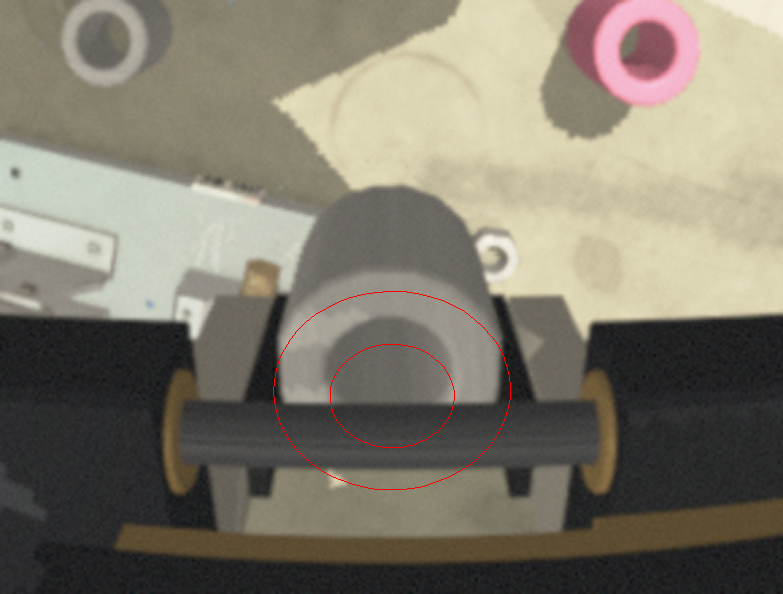

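```bash
cat >> h.py <<'E'
def wcloud(s):
    z=s['range_z'].astype(float);K=s['intrinsics'];v,u=np.mgrid[:384,:512];a=(u-K[0,2])/K[0,0];b=(v-K[1,2])/K[1,1];th=np.hypot(a,b)+1e-9
    c=np.stack([a/th*np.tan(th)*z,b/th*np.tan(th)*z,z],-1);return (c-s['t'])@s['R']
E
python3 - <<'E'
from h import *
s=snapshot('wrist');P=wcloud(s);o=telemetry.get_obs();p=np.array(o['tool_pos'])
R=Ro.from_euler('xyz',o['orientation'],degrees=True)
print(p,o['force'],o['opening'])
for v in range(195,290,5):
    print(v,R.inv().apply(P[v,255]-p).round(4),R.inv().apply(P[v,220]-p).round(4))
overlay(s,'w9.png',[],(190,180,330,290),5.5)
print((-s['R'].T@s['t'])-p, R.inv().apply((-s['R'].T@s['t'])-p))
E
```

```text
[0.45186793 0.17313746 0.20308116] [ 0.0923484   0.1582258  -2.29846075] 0.042690417524101645
195 [0.0244 0.0003 0.0136] [-0.0355 -0.0429  0.1925]
200 [0.0244 0.0003 0.0042] [-0.0397 -0.0423  0.1855]
205 [ 0.0245  0.0002 -0.0044] [-0.046  -0.0425  0.1846]
210 [ 0.0243  0.0002 -0.0115] [-0.053  -0.0428  0.1853]
215 [ 0.0243  0.0002 -0.0185] [-0.0592 -0.0429  0.1841]
220 [ 0.0238  0.0002 -0.0238] [ 0.0104 -0.0212  0.0071]
225 [ 0.0216  0.0002 -0.0251] [ 0.0136 -0.0195 -0.0075]
230 [ 0.0191  0.0002 -0.0255] [ 0.0159 -0.0182 -0.019 ]
235 [ 0.0157  0.0002 -0.0243] [ 0.0156 -0.0176 -0.0244]
240 [-0.0102  0.0004  0.0205] [ 0.0133 -0.0176 -0.0256]
245 [-0.0095  0.0004  0.012 ] [ 0.0102 -0.0178 -0.0251]
250 [-0.0097  0.0004  0.0056] [ 0.0072 -0.0179 -0.025 ]
255 [-0.0102  0.0003  0.    ] [ 0.0046 -0.018  -0.0258]
260 [-0.0096  0.0003 -0.007 ] [ 0.0013 -0.0182 -0.0254]
265 [-0.0108  0.0003 -0.0106] [-0.0023 -0.0184 -0.0246]
270 [ 0.0312 -0.     -0.0808] [ 0.0305 -0.0112 -0.08  ]
275 [ 0.0311 -0.     -0.0835] [ 0.0306 -0.0108 -0.083 ]
280 [ 0.0294 -0.     -0.0839] [ 0.0293 -0.0108 -0.0839]
285 [ 0.0285 -0.     -0.0852] [ 0.028  -0.0108 -0.0848]
[-0.07836865 -0.02951624  0.15932628] [ 0.08247715 -0.00039389 -0.15998463]
```

View pics/w9.png

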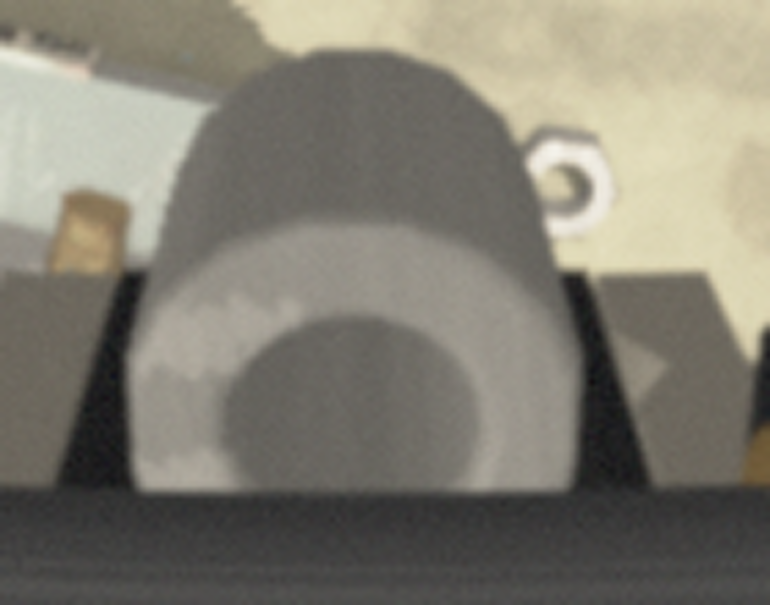

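Depth on the held sleeve shows C centred within 1.5 mm and upright. Carrying it to the third pin.

jog_arm(targets="0.008 -0.04 0 0 0 -3 -1; 0.018 -0.085 0 0 0 -9 -1; 0.028 -0.13 0 0 0 -15 -1; 0.038 -0.18 0 0 0 -22 -1; 0.049 -0.23 0 0 0 -29 -1; 0.06 -0.28 0 0 0 -36 -1; 0.071 -0.33 0 0 0 -42 -1; 0.081 -0.375 0 0 0 -44.4 -1")

```text
clock: 16.4
tool_pos: [0.5035, -0.2086, 0.1996]
orientation: [-179.9, 0.4, -115.5]
force: [1.0, 1.2, -1.0]
opening: 0.0429
```

Run:
```python
from h import *
rel(.5072,-.2249,.12,-115.6)
```

```text
t 16.4 at [ 0.5035 -0.2086  0.1996] [-179.93    0.42 -115.47] open 0.0429 F [ 1.   1.2 -1. ]
shift [ 0.0137 -0.0103  0.0795] turn [-0.06  0.42  0.13]
```

jog_arm(targets="0.013 -0.0103 0.01 0 0.42 0 -1; 0.0137 -0.0103 0.03 0 0.42 0 -1; 0.0137 -0.0103 0.055 0 0.42 0 -1; 0.0137 -0.0103 0.0795 0 0.42 0 -1; 0.0137 -0.0103 0.0795 0 0.42 0 -1; 0.0137 -0.0103 0.0795 0 0.42 0 -1; 0.0137 -0.0103 0.0795 0 0.42 0 -1; 0.0137 -0.0103 0.0795 0 0.42 0 -1")

```text
clock: 17.4
tool_pos: [0.5077, -0.2248, 0.1208]
orientation: [-179.9, 0.0, -115.5]
force: [0.1, -0.1, -1.6]
opening: 0.0429
```

Run:
```python
from h import *
rel(.5072,-.2249,.0445,-115.6)
s=snapshot('wrist')
overlay(s,'w10.png',[(.4748,-.2925,.012,.009),(.5072,-.2249,.012,.009)],(110,40,400,260))
```

```text
t 17.4 at [ 0.5077 -0.2248  0.1208] [-1.7985e+02  3.0000e-02 -1.1546e+02] open 0.0429 F [ 0.1 -0.1 -1.6]
shift [0.0003 0.0007 0.0763] turn [-0.15  0.03  0.14]
```

View pics/w10.png

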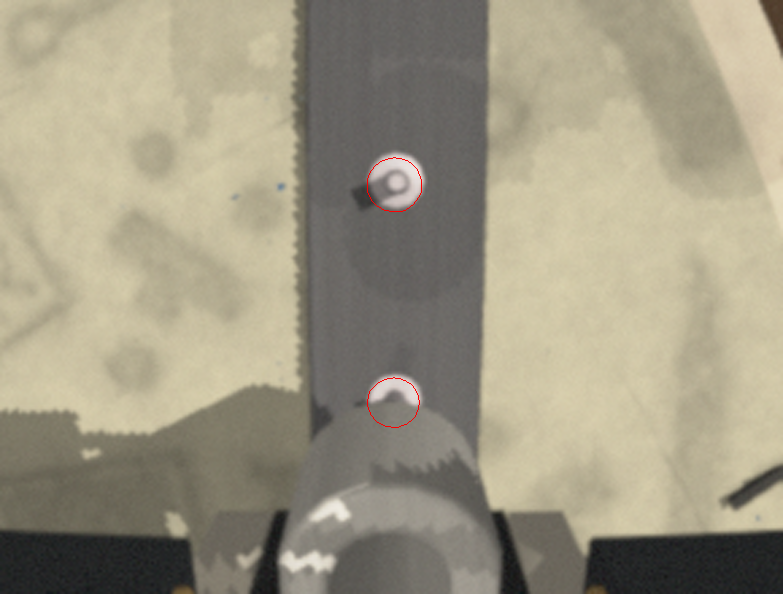

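Pin positions are confirmed: the washers overlay within 1–2 mm. Lowering C.

jog_arm(targets="0.001 0.0005 0.015 0 0 0 -1; 0.001 0.0005 0.032 0 0 0 -1; 0.001 0.0005 0.05 0 0 0 -1; 0.001 0.0005 0.064 0 0 0 -1; 0.001 0.0005 0.073 0 0 0 -1; 0.001 0.0005 0.0765 0 0 0 -1; 0.001 0.0005 0.077 0 0 0 -1; 0.001 0.0005 0.077 0 0 0 -1")

```text
clock: 18.45
tool_pos: [0.5069, -0.2254, 0.0439]
orientation: [-179.9, 0.0, -115.5]
force: [-0.7, 1.9, -2.2]
opening: 0.0426
```

jog_arm(targets="0 0 0 0 0 0 0.5; 0 0 0 0 0 0 0.9; 0 0 0 0 0 0 0.9; 0 0 0 0 0 0 0.9; 0 0 -0.02 0 0 0 0.9; 0 0 -0.06 0 0 0 1; 0 0 -0.11 0 0 0 1; 0 0 -0.14 0 0 0 1")

```text
clock: 19.45
tool_pos: [0.5074, -0.2256, 0.1866]
orientation: [-179.7, 0.1, -115.5]
force: [0.0, 0.6, 0.0]
opening: 0.0876
```

Run:
```python
from h import *
rel(.4495,.0465,.14,-150)
s=snapshot('wrist')
overlay(s,'w11.png',[(.4748,-.2925,.012,.009),(.5072,-.2249,.066,.023),(.5396,-.1572,.078,.026)],(110,40,400,260))
```

```text
t 19.45 at [ 0.5074 -0.2256  0.1866] [-1.7969e+02  8.0000e-02 -1.1545e+02] open 0.0876 F [0.  0.6 0. ]
shift [-0.2208  0.1694  0.046 ] turn [-0.28  0.17 34.55]
```

View pics/w11.png

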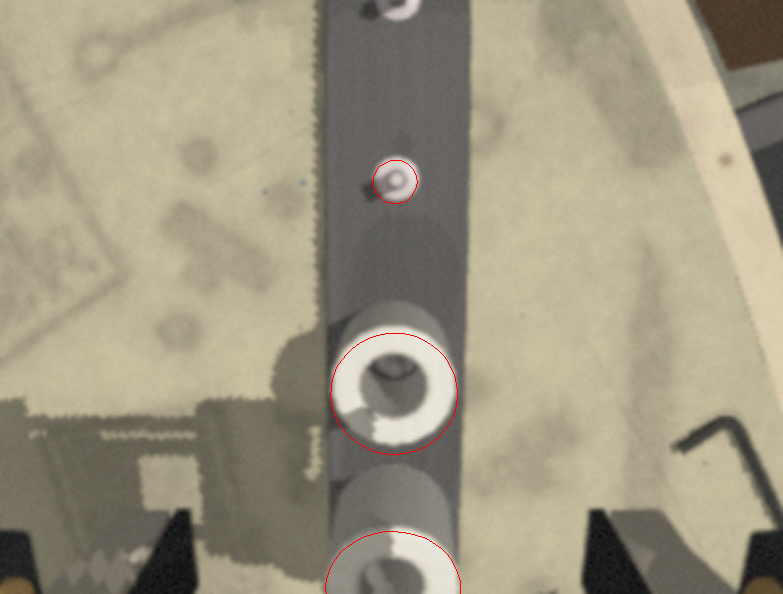

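C stands on the third pin, ring at (393,386) in the crop, with D behind it. B is next.

jog_arm(targets="-0.025 0.02 0 0 0 4 1; -0.06 0.046 0 0 0 9 1; -0.1 0.077 0 0 0 15 1; -0.14 0.107 0 0 0 21 1; -0.18 0.138 0 0 0 27 1; -0.21 0.16 0.015 0 0 32 1; -0.2208 0.1694 0.035 -0.28 0.17 34.55 1; -0.2208 0.1694 0.046 -0.28 0.17 34.55 1")

```text
clock: 20.5
tool_pos: [0.4507, 0.0466, 0.1421]
orientation: [-179.8, 0.1, -149.9]
force: [0.3, -0.0, 0.5]
opening: 0.0874
```

Run:
```python
from h import *
rel(.4495,.0465,.018,-150)
s=snapshot('wrist')
overlay(s,'w12.png',[(.4495,.0465,.042,.02),(.4495,.0465,.042,.012)],(110,60,400,280))
```

```text
t 20.5 at [0.4507 0.0466 0.1421] [-1.7981e+02  1.4000e-01 -1.4985e+02] open 0.0874 F [ 0.3 -0.   0.5]
shift [0.0013 0.0009 0.1241] turn [-0.19  0.14  0.15]
```

View pics/w12.png

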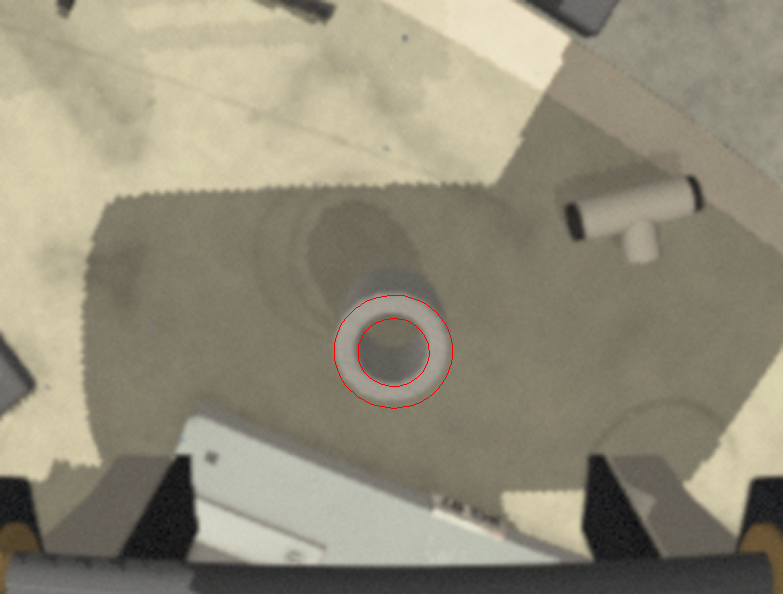

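B's ring at (393,348) matches the overlay. I'll open only partly, to keep the fingers clear of the clamp plate.

jog_arm(targets="0.002 0.0009 0.01 -0.19 0.14 0 0.4; 0.002 0.0009 0.03 -0.19 0.14 0 0.4; 0.002 0.0009 0.055 -0.19 0.14 0 0.4; 0.002 0.0009 0.085 -0.19 0.14 0 0.4; 0.002 0.0009 0.11 -0.19 0.14 0 0.4; 0.002 0.0009 0.1241 -0.19 0.14 0 0.4; 0.002 0.0009 0.1241 -0.19 0.14 0 0.4; 0.002 0.0009 0.1241 -0.19 0.14 0 -1")

```text
clock: 21.55
tool_pos: [0.4487, 0.045, 0.0173]
orientation: [180.0, -0.1, -149.9]
force: [-0.1, -0.1, 0.1]
opening: 0.0556
```

jog_arm(targets="0 0 0 0 0 0 -1; 0 0 0 0 0 0 -1; 0 0 0 0 0 0 -1; 0 0 -0.02 0 0 0 -1; 0 0 -0.06 0 0 0 -1; 0 0 -0.11 0 0 0 -1; 0 0 -0.15 0 0 0 -1; 0 0 -0.17 0 0 0 -1")

```text
clock: 22.55
tool_pos: [0.4494, 0.0454, 0.1897]
orientation: [180.0, 0.1, -149.9]
force: [0.1, -0.2, -0.4]
opening: 0.0363
```

```bash
cat >> h.py <<'E'
def held():
    s=snapshot('wrist');P=wcloud(s);o=telemetry.get_obs();p=np.array(o['tool_pos'])
    R=Ro.from_euler('xyz',o['orientation'],degrees=True);print('open',o['opening'],'F',np.round(o['force'],1))
    for v in range(200,270,7): print(v,*[R.inv().apply(P[v,u]-p).round(4) for u in (225,255,285)])
    return s
E
python3 - <<'E'
from h import *
held()
rel(.4748,-.2925,.18,-115.6)
E
```

```text
open 0.03668598023001778 F [0.4 0.5 2.3]
200 [-0.0388 -0.036   0.1921] [-0.0383  0.0014  0.191 ] [-0.0386  0.0387  0.1916]
207 [-0.0482 -0.0363  0.1924] [0.0203 0.0006 0.0106] [-0.0481  0.0391  0.1921]
214 [-0.05   -0.0347  0.1733] [ 0.0209  0.0005 -0.0021] [-0.0572  0.0394  0.1912]
221 [-0.059  -0.0349  0.1729] [ 0.0213  0.0005 -0.0128] [-0.0671  0.0398  0.1916]
228 [ 0.0114 -0.0168 -0.0003] [ 0.0204  0.0004 -0.0197] [-0.0767  0.0401  0.1911]
235 [ 0.0129 -0.0157 -0.0127] [ 0.0175  0.0004 -0.0218] [ 0.0107  0.0172 -0.0081]
242 [ 0.0135 -0.0148 -0.022 ] [-0.0877  0.0014  0.1736] [ 0.013   0.0158 -0.021 ]
249 [ 0.0096 -0.0149 -0.0224] [-0.0103  0.0006  0.0142] [ 0.0097  0.0158 -0.0226]
256 [ 0.0053 -0.0151 -0.0222] [-0.0102  0.0006  0.0048] [ 0.0054  0.0161 -0.0223]
263 [ 0.0004 -0.0154 -0.0212] [-0.0106  0.0006 -0.003 ] [ 0.0006  0.0164 -0.0216]
t 22.6 at [0.4503 0.0456 0.1914] [-179.96    0.25 -149.86] open 0.0367 F [0.4 0.5 2.3]
shift [ 0.1487 -0.3047  0.011 ] turn [ -0.11   0.23 -34.26]
```

jog_arm(targets="0.018 -0.04 0.002 0 0 -3 -1; 0.039 -0.08 0.004 0 0 -8 -1; 0.06 -0.124 0.006 0 0 -13 -1; 0.083 -0.17 0.008 0 0 -19 -1; 0.106 -0.217 0.011 0 0 -25 -1; 0.13 -0.265 0.011 0 0 -31 -1; 0.1487 -0.3047 0.03 0 0.2 -34.26 -1; 0.1487 -0.3047 0.06 0 0.2 -34.26 -1")

```text
clock: 23.6
tool_pos: [0.4752, -0.2951, 0.13]
orientation: [-179.8, -0.0, -115.7]
force: [-1.2, 0.1, -2.2]
opening: 0.0366
```

jog_arm(targets="0 0 0 0 0 0 -1; 0 0 0 0 0 0 -1; 0 0 0 0 0 0 -1; 0 0 0 0 0 0 -1; 0 0 0 0 0 0 -1; 0 0 0 0 0 0 -1; 0 0 0 0 0 0 -1; 0 0 0 0 0 0 -1")

```text
clock: 24.6
tool_pos: [0.4752, -0.2951, 0.13]
orientation: [-179.8, -0.0, -115.7]
force: [-0.0, -1.1, -0.9]
opening: 0.0363
```

Run:
```python
from h import *
rel(.4744,-.2934,.0310,-115.6)
s=snapshot('wrist')
overlay(s,'w13.png',[(.4748,-.2925,.012,.009),(.4424,-.3602,.012,.009)],(110,40,400,260))
```

```text
t 24.6 at [ 0.4752 -0.2951  0.13  ] [-1.7984e+02 -1.0000e-02 -1.1574e+02] open 0.0363 F [-0.  -1.1 -0.9]
shift [-0.0012  0.0017  0.099 ] turn [-0.16 -0.01 -0.14]
```

View pics/w13.png

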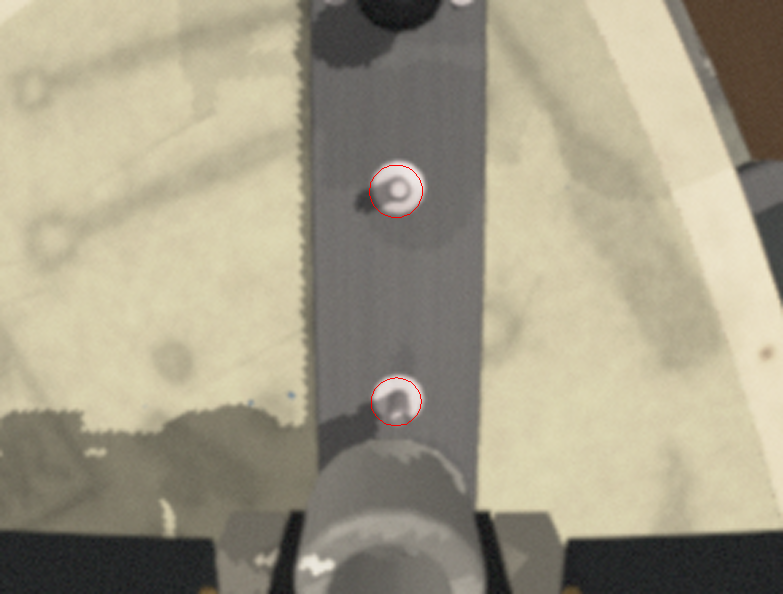

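jog_arm(targets="-0.0012 0.0017 0.02 -0.16 0 0 -1; -0.0012 0.0017 0.04 -0.16 0 0 -1; -0.0012 0.0017 0.06 -0.16 0 0 -1; -0.0012 0.0017 0.08 -0.16 0 0 -1; -0.0012 0.0017 0.093 -0.16 0 0 -1; -0.0012 0.0017 0.098 -0.16 0 0 -1; -0.0012 0.0017 0.0995 -0.16 0 0 -1; -0.0012 0.0017 0.0995 -0.16 0 0 -1")

```text
clock: 25.65
tool_pos: [0.4747, -0.2935, 0.0309]
orientation: [-180.0, -0.0, -115.7]
force: [1.9, 0.0, -0.8]
opening: 0.036
```

jog_arm(targets="0 0 0 0 0 0 0.2; 0 0 0 0 0 0 0.5; 0 0 0 0 0 0 0.5; 0 0 0 0 0 0 0.5; 0 0 -0.02 0 0 0 0.5; 0 0 -0.06 0 0 0 0.5; 0 0 -0.11 0 0 0 0.5; 0 0 -0.15 0 0 0 0.5")

```text
clock: 26.65
tool_pos: [0.4748, -0.2936, 0.183]
orientation: [-179.9, 0.0, -115.7]
force: [-0.1, -0.8, 0.5]
opening: 0.0658
```

Run:
```python
from h import *
rel(.45,.2,.19,-110)
s=snapshot('wrist')
overlay(s,'w14.png',[(.4748,-.2925,.054,.02),(.5072,-.2249,.066,.023)],(110,40,400,260))
```

```text
t 26.65 at [ 0.4748 -0.2936  0.183 ] [-179.89    0.   -115.73] open 0.0658 F [-0.1 -0.8  0.5]
shift [-0.4339  0.2366 -0.0074] turn [-0.11 -0.   -5.73]
```

View pics/w14.png

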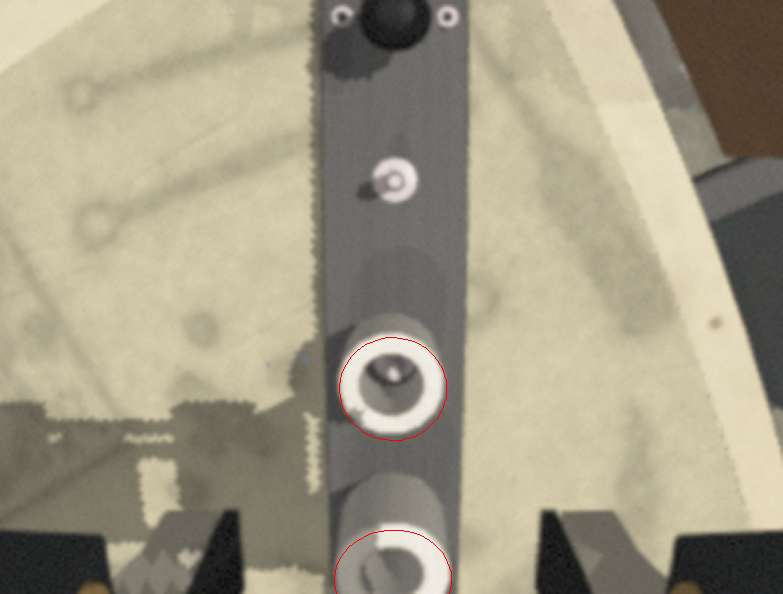

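B stands on the second pin. Now A, approached low to stay under the overhead tools.

jog_arm(targets="-0.04 0.022 -0.003 0 0 0 0.23; -0.09 0.05 -0.006 0 0 -1 0.23; -0.145 0.08 -0.007 0 0 -2 0.23; -0.2 0.11 -0.007 0 0 -3 0.23; -0.255 0.14 -0.007 0 0 -4 0.23; -0.31 0.17 -0.007 0 0 -5 0.23; -0.365 0.2 0 0 0 -5.7 0.23; -0.42 0.23 0.01 0 0 -5.7 0.23")

```text
clock: 27.7
tool_pos: [0.4516, 0.1835, 0.1769]
orientation: [-179.4, 0.0, -109.9]
force: [1.8, -0.0, 0.2]
opening: 0.0538
```

Run:
```python
from h import *
rel(.49,.235,.14,-90)
o=telemetry.get_obs();print(o['joint_pos'])
```

```text
t 27.7 at [0.4516 0.1835 0.1769] [-1.7943e+02  2.0000e-02 -1.0993e+02] open 0.0538 F [ 1.8 -0.   0.2]
shift [-0.0615 -0.0182  0.0371] turn [ -0.57  -0.08 -19.93]
[ 45.71968439   4.80376287 -27.10968144   0.60970092 -57.83504334
 -65.97274011]
```

jog_arm(targets="-0.02 -0.006 0.01 0 0 -6 0.23; -0.04 -0.012 0.02 0 0 -12 0.23; -0.0615 -0.0182 0.0371 -0.57 0 -19.93 0.23; -0.0615 -0.0182 0.0371 -0.57 0 -19.93 0.23; -0.0615 -0.0182 0.0371 -0.57 0 -19.93 0.23; -0.0615 -0.0182 0.0371 -0.57 0 -19.93 0.23; -0.0615 -0.0182 0.0371 -0.57 0 -19.93 0.23; -0.0615 -0.0182 0.0371 -0.57 0 -19.93 0.23")

```text
clock: 28.7
tool_pos: [0.49, 0.2349, 0.1405]
orientation: [-180.0, -0.0, -90.0]
force: [-0.2, 0.4, 0.6]
opening: 0.0543
```

Run:
```python
from h import *
rel(.558,.24,.1,-90)
s=snapshot('wrist');save(s,'w15f.png')
overlay(s,'w15.png',[(.558,.24,.03,.017),(.558,.24,.03,.012)],(60,100,350,320))
```

```text
t 28.7 at [0.49   0.2349 0.1405] [-1.7997e+02 -4.0000e-02 -9.0020e+01] open 0.0543 F [-0.2  0.4  0.6]
shift [-0.0051 -0.0679  0.0406] turn [-0.03 -0.04 -0.02]
```

View pics/w15.png

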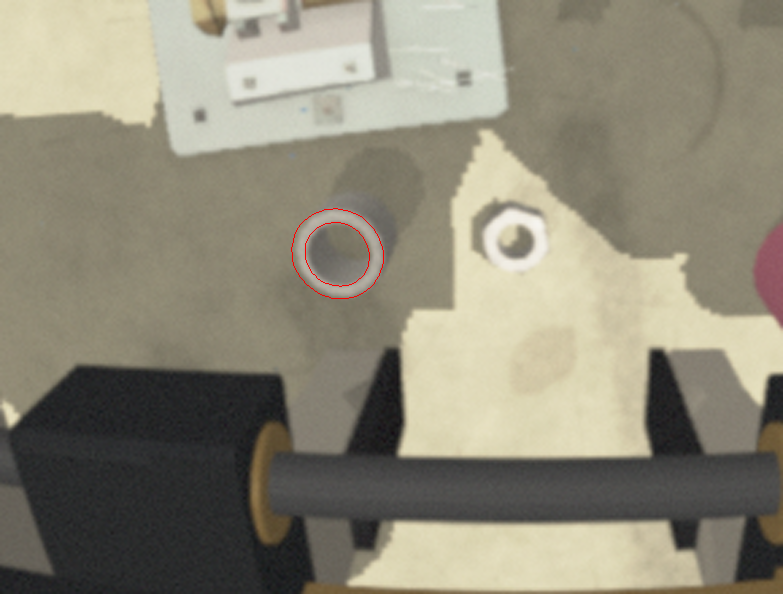

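View pics/w15f.png

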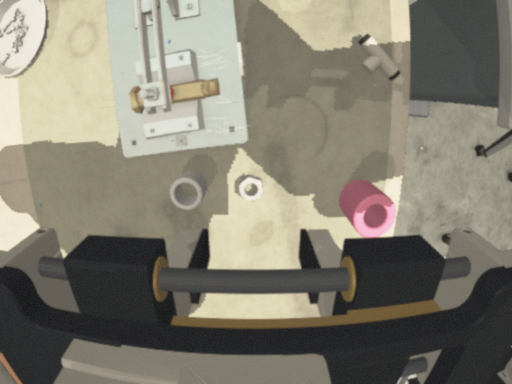

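A (crop (338,252)) overlays on (.558,.240). The nut is at (515,238), so I'll narrow the jaws to keep the finger clear of it.

jog_arm(targets="-0.001 -0.012 0.008 0 0 0 0.1; -0.003 -0.035 0.02 0 0 0 0.1; -0.0046 -0.058 0.033 0 0 0 0.1; -0.0046 -0.0679 0.0406 0 0 0 0.1; -0.0046 -0.0679 0.0406 0 0 0 0.1; -0.0046 -0.0679 0.0406 0 0 0 0.1; -0.0046 -0.0679 0.0406 0 0 0 0.1; -0.0046 -0.0679 0.0406 0 0 0 0.1")

```text
clock: 29.75
tool_pos: [0.5578, 0.2398, 0.1005]
orientation: [-179.9, -0.0, -90.0]
force: [0.4, -0.1, -1.1]
opening: 0.048
```

Run:
```python
from h import *
rel(.558,.2395,.007,-90)
s=snapshot('wrist')
overlay(s,'w16.png',[(.558,.2395,.03,.017),(.558,.2395,.03,.012)],(110,60,400,280))
```

```text
t 29.75 at [0.5578 0.2398 0.1005] [-1.7994e+02 -1.0000e-02 -8.9990e+01] open 0.048 F [ 0.4 -0.1 -1.1]
shift [ 0.0003 -0.0001  0.0935] turn [-0.06 -0.01  0.01]
```

View pics/w16.png

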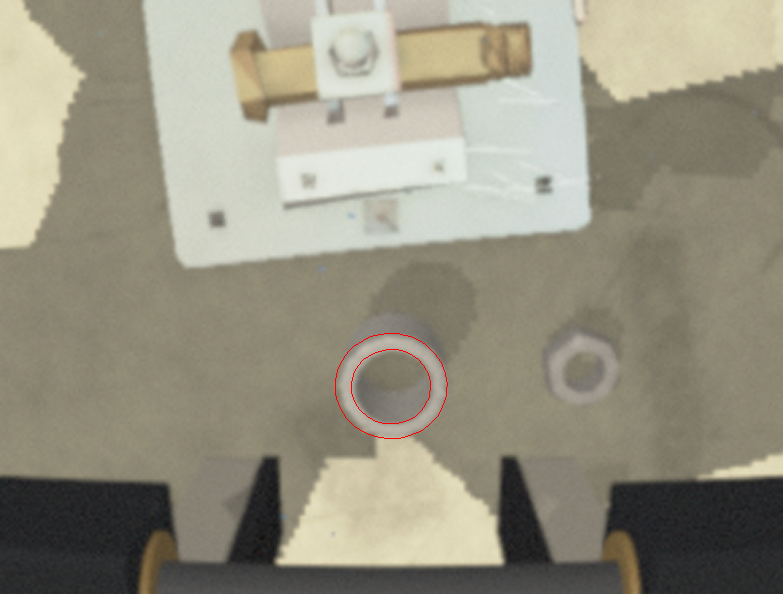

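jog_arm(targets="0.0005 0 0.015 0 0 0 0.1; 0.0005 0 0.032 0 0 0 0.1; 0.0005 0 0.05 0 0 0 0.1; 0.0005 0 0.068 0 0 0 0.1; 0.0005 0 0.083 0 0 0 0.1; 0.0005 0 0.0905 0 0 0 0.1; 0.0005 0 0.0905 0 0 0 0.1; 0.0005 0 0.0905 0 0 0 -1")

```text
clock: 30.8
tool_pos: [0.5583, 0.2395, 0.0104]
orientation: [-179.9, 0.0, -90.0]
force: [0.3, 0.2, 1.1]
opening: 0.0425
```

jog_arm(targets="0 0 0 0 0 0 -1; 0 0 0 0 0 0 -1; 0 0 0 0 0 0 -1; 0 0 -0.015 0 0 0 -1; 0 0 -0.04 0 0 0 -1; 0 0 -0.07 0 0 0 -1; 0 0 -0.09 0 0 0 -1; 0 0 -0.09 0 0 0 -1")

```text
clock: 31.8
tool_pos: [0.5591, 0.2401, 0.103]
orientation: [-179.7, 0.2, -90.0]
force: [0.1, -0.1, -0.1]
opening: 0.0301
```

Run:
```python
from h import *
s=held()
overlay(s,'w17.png',[],(110,120,400,340))
rel(.45,.2,.18,-105)
```

```text
open 0.030379953125377616 F [-0.3 -0.5  0.3]
200 [-0.0094 -0.0284  0.1019] [-0.0093 -0.0004  0.1018] [-0.0093  0.0277  0.1019]
207 [-0.0164 -0.0287  0.1019] [-0.0163 -0.0004  0.1019] [-0.0161  0.0279  0.1013]
214 [-0.0235 -0.0289  0.1018] [ 0.0161 -0.0006  0.0049] [-0.0231  0.0281  0.101 ]
221 [-0.0313 -0.0293  0.103 ] [ 0.0156 -0.0006 -0.0045] [-0.0302  0.0284  0.1008]
228 [-0.0383 -0.0294  0.1019] [ 0.0162 -0.0006 -0.0152] [-0.0383  0.0288  0.1022]
235 [ 0.009  -0.0175 -0.0094] [ 0.0149 -0.0006 -0.0211] [ 0.0093  0.0162 -0.0099]
242 [ 0.01   -0.0165 -0.0198] [-0.0532 -0.0003  0.1015] [ 0.0091  0.0155 -0.018 ]
249 [ 0.007  -0.0164 -0.0221] [-0.0609 -0.0002  0.1011] [ 0.0096  0.0147 -0.0267]
256 [ 0.0032 -0.0165 -0.0229] [-0.0127 -0.0005  0.0046] [ 0.009   0.0141 -0.0328]
263 [-0.0005 -0.0165 -0.0241] [-0.0125 -0.0005 -0.0043] [ 0.0051  0.0143 -0.033 ]
t 31.85 at [0.5584 0.2397 0.1015] [-1.7982e+02  9.0000e-02 -9.0000e+01] open 0.0304 F [-0.3 -0.5  0.3]
shift [ 0.0396  0.1081 -0.0789] turn [-0.16  0.11 15.  ]
```

View pics/w17.png

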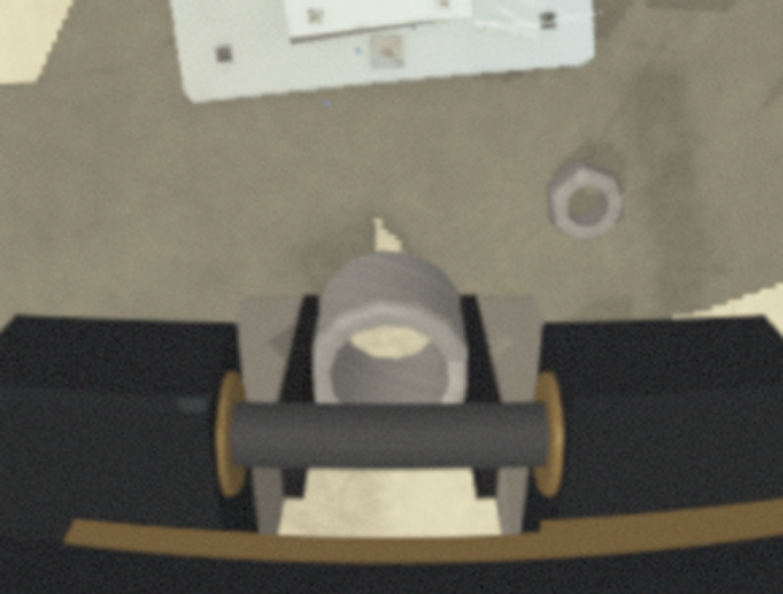

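A is held upright and centred. I'll back off toward the robot, then go to the pin by the knob.

jog_arm(targets="0.005 0.015 -0.005 0 0 2 -1; 0.015 0.045 -0.015 0 0 5 -1; 0.028 0.078 -0.04 0 0 10 -1; 0.0396 0.1081 -0.065 0 0 15 -1; 0.0396 0.1081 -0.0789 0 0 15 -1; 0.0396 0.1081 -0.0789 0 0 15 -1; 0.0396 0.1081 -0.0789 0 0 15 -1; 0.0396 0.1081 -0.0789 0 0 15 -1")

```text
clock: 32.85
tool_pos: [0.45, 0.1997, 0.1787]
orientation: [-179.9, 0.0, -105.0]
force: [-0.3, -0.2, -0.3]
opening: 0.0303
```

Run:
```python
from h import *
rel(.442,-.361,.18,-115.6)
```

```text
t 32.85 at [0.45   0.1997 0.1787] [-1.7992e+02  2.0000e-02 -1.0500e+02] open 0.0303 F [-0.3 -0.2 -0.3]
shift [ 0.5437 -0.1374 -0.0013] turn [-0.07  0.03 10.6 ]
```

jog_arm(targets="0.035 -0.009 0 0 0 1 -1; 0.085 -0.021 0 0 0 2 -1; 0.14 -0.035 0 0 0 4 -1; 0.195 -0.049 0 0 0 5 -1; 0.25 -0.063 0 0 0 6 -1; 0.305 -0.077 0 0 0 8 -1; 0.36 -0.091 0 0 0 9 -1; 0.41 -0.104 0 0 0 10.6 -1")

```text
clock: 33.85
tool_pos: [0.444, -0.2253, 0.178]
orientation: [-180.0, 0.0, -115.7]
force: [0.6, 0.3, -0.1]
opening: 0.0305
```

Run:
```python
from h import *
rel(.442,-.361,.11,-115.6)
```

```text
t 33.85 at [ 0.444  -0.2253  0.178 ] [-1.7999e+02  1.0000e-02 -1.1567e+02] open 0.0305 F [ 0.6  0.3 -0.1]
shift [ 0.1232 -0.057   0.068 ] turn [-0.01  0.01 -0.07]
```

jog_arm(targets="0.035 -0.016 0 0 0 0 -1; 0.075 -0.035 0 0 0 0 -1; 0.11 -0.051 0.01 0 0 0 -1; 0.1232 -0.057 0.03 0 0 0 -1; 0.1232 -0.057 0.05 0 0 0 -1; 0.1232 -0.057 0.068 0 0 0 -1; 0.1232 -0.057 0.068 0 0 0 -1; 0.1232 -0.057 0.068 0 0 0 -1")

```text
clock: 34.85
tool_pos: [0.4423, -0.3613, 0.1101]
orientation: [180.0, -0.0, -115.7]
force: [0.1, -0.1, -0.4]
opening: 0.0304
```

Run:
```python
from h import *
rel(.442,-.361,.0235,-115.6)
s=snapshot('wrist')
overlay(s,'w18.png',[(.4424,-.3602,.012,.009),(.4424-.0268,-.3602-.0559,.056,.0135)],(110,20,400,240))
```

```text
t 34.85 at [ 0.4423 -0.3613  0.1101] [ 1.8000e+02 -1.0000e-02 -1.1565e+02] open 0.0304 F [ 0.1 -0.1 -0.4]
shift [-0.0001  0.0004  0.0866] turn [ 0.   -0.01 -0.05]
```

View pics/w18.png

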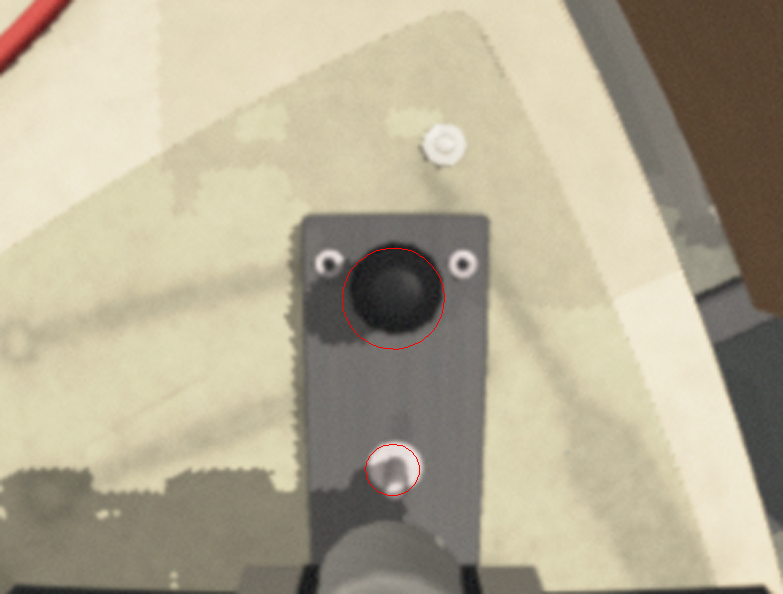

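jog_arm(targets="0 0.0004 0.015 0 0 0 -1; 0 0.0004 0.032 0 0 0 -1; 0 0.0004 0.05 0 0 0 -1; 0 0.0004 0.068 0 0 0 -1; 0 0.0004 0.08 0 0 0 -1; 0 0.0004 0.085 0 0 0 -1; 0 0.0004 0.0866 0 0 0 -1; 0 0.0004 0.0866 0 0 0 -1")

```text
clock: 35.9
tool_pos: [0.4425, -0.3613, 0.0243]
orientation: [-179.9, 0.0, -115.6]
force: [-0.3, 0.0, 0.3]
opening: 0.0303
```

jog_arm(targets="0 0 0 0 0 0 0.1; 0 0 0 0 0 0 0.4; 0 0 0 0 0 0 0.4; 0 0 0 0 0 0 0.4; 0 0 -0.02 0 0 0 0.4; 0 0 -0.06 0 0 0 0.4; 0 0 -0.11 0 0 0 0.4; 0 0 -0.16 0 0 0 0.4")

```text
clock: 36.9
tool_pos: [0.442, -0.3611, 0.1858]
orientation: [-179.9, -0.0, -115.6]
force: [2.2, -0.3, -0.5]
opening: 0.0614
```

Run:
```python
from h import *
rel(.45,-.24,.3,-115.6)
```

```text
t 36.9 at [ 0.442  -0.3611  0.1858] [-179.94   -0.   -115.64] open 0.0614 F [ 2.2 -0.3 -0.5]
shift [-0.1126  0.045  -0.1143] turn [-0.06 -0.   -0.04]
```

Moving to where all four can be seen for a final check.

jog_arm(targets="-0.01 0.004 -0.03 0 0 0 0.4; -0.03 0.012 -0.06 0 0 0 0.4; -0.055 0.022 -0.09 0 0 0 0.4; -0.08 0.032 -0.11 0 0 0 0.4; -0.1 0.04 -0.1143 0 0 0 0.4; -0.1126 0.045 -0.1143 0 0 0 0.4; -0.1126 0.045 -0.1143 0 0 0 0.4; -0.1126 0.045 -0.1143 0 0 0 0.4")

```text
clock: 37.9
tool_pos: [0.4499, -0.2403, 0.2996]
orientation: [-180.0, -0.0, -115.6]
force: [0.6, 0.6, 0.6]
opening: 0.0614
```

Run:
```python
from h import *
s=snapshot('wrist');P=wcloud(s)
it=[('a',.4424,-.3602,.042,.017),('b',.4748,-.2925,.054,.02),('c',.5072,-.2249,.066,.023),('d',.5396,-.1572,.078,.026)]
overlay(s,'w19.png',[i[1:] for i in it],(110,10,400,260),2.3)
for k,x,y,z,r in it:
    m=(np.hypot(P[...,0]-x,P[...,1]-y)<r+.012)&(abs(P[...,2]-z)<.005)&(s['range_z']>0);q=P[m]
    print(k,m.sum(),(((q.min(0)+q.max(0))/2)[:2]-[x,y]).round(4),'ztop',np.median(q[:,2]).round(4),z)
t=snapshot('side');a=cv2.cvtColor(t['img'][130:220,215:345],cv2.COLOR_RGB2BGR);cv2.imwrite('pics/side9.png',cv2.resize(a,None,fx=5.5,fy=5.5,interpolation=cv2.INTER_CUBIC))
```

```text
a 257 [ 0.0017 -0.001 ] ztop 0.0422 0.042
b 416 [-0.0002 -0.0015] ztop 0.0537 0.054
c 602 [-0.0009 -0.0031] ztop 0.0658 0.066
d 754 [-0.0007 -0.0019] ztop 0.0777 0.078
```

View pics/w19.png

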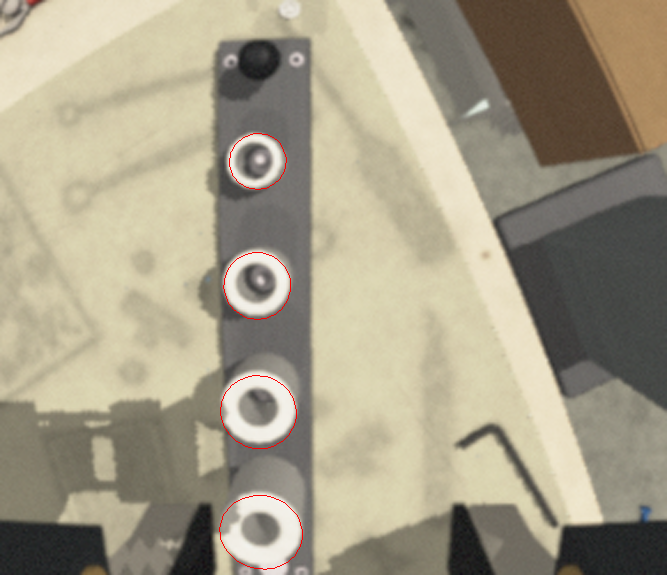

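View pics/side9.png

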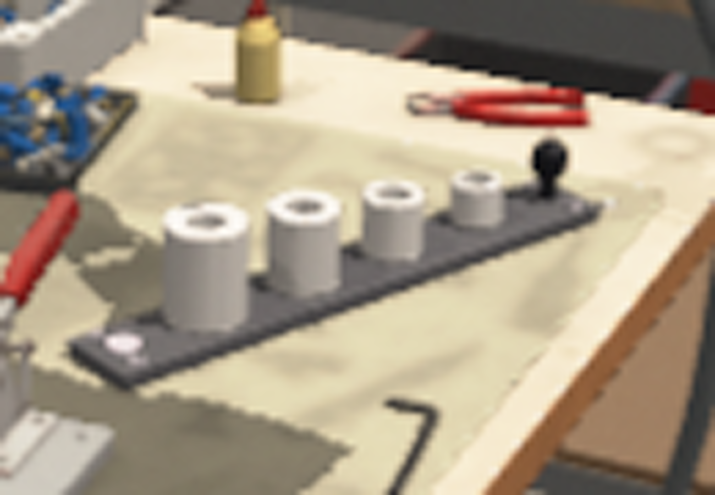

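All four stand upright on the rail in ascending order from the knob. Handing in.

```bash
python3 -c "
from plant import job;print(job.close_job())"
```

```text
the job is handed in; nothing more can be done
None
```

All four sleeves are on their pins and the job is handed in at about 38 s of robot time. From the black knob outward, the order is smallest (A), B, C, largest (D).

- **Final wrist check:** each sleeve's centre is within about 3 mm of its pin. The top faces are within 0.3 mm of the height expected for sleeves standing flat on the rail. The gripper was empty and well above everything.
- **Final side view:** all four stand upright in order of size, and nothing looks knocked over.

**Checks that disagreed:**
- **Side camera:** it read about 7 mm off in x against the top camera. I relied on the top and wrist cameras, which agreed within about 2 mm on the pins and 3–4 mm on the sleeves.
- **Gripper opening:** it read about 3–5 mm less than each sleeve's outer diameter while holding it. For B, C and A, the wrist camera's depth reading showed the held sleeve centred and upright; for D I judged that from a picture overlay.

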